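Lock a sample carrier into the tilting mixer

TASK

Load the carrier with the off-centre ear into the mixer parked on its slope: draw the steel bolt fully back, lift the carrier over and seat it flat in the pocket with its ear in the notch, then slide the bolt over the ear and fully home through its keeper. Leave the spare carrier (ear in the middle), the bottle, the beaker, the jar and the tray where they are.

Things in the scene. Friction and masses are not known exactly. Their poses are not given: they have to be found in the camera images.
- deck: Fixed aluminium deck 255 x 150 mm, sloped 30 degrees, low side to world -y (mixer yaw within 0.2). Origin: pocket centre, on its floor, 85 mm above the bench. x level, away from the robot; y up the slope; z square out of the deck. Pocket 116 (x) x 86 mm (y), 3 mm play each side of the carrier; walls 14 mm high, inner edges bevelled (6 mm wider each side at the top). One notch, for the ear, in the up-slope wall.
- notch (a point): Middle of the notch in the pocket's up-slope wall, at deck x = 26, y = 47, z = 14 mm (top of the wall). The notch is 46 mm wide (deck x = 3 to 49 mm) and open down to the pocket floor. Deck axes.
- keeper (a point): Centre of the bolt's keeper, a dark steel strap fixed on the deck: deck x = 54 to 70 mm, y = 51 to 81 mm, 39 mm high. The point is on the bolt's axis, at deck x = 62, y = 66, z = 23 mm. The bolt's slotted barrel lies opposite, deck x = -154 to -8, y = 53 to 79 mm, up to 37 mm high. Deck axes.
- bolt (a joint): Steel bolt, a rod 16 mm thick, 15 mm above the pocket floor. 0 = drawn fully back (tip at deck x = -2 mm, notch free); 0.075 m = fully home (tip through the keeper, at deck x = 73 mm). Slides along deck +x to the keeper with 2.5 N of friction, stops at both ends, stays where left. Starts part-way (35 to 60 mm), blocking the notch.
- bolt_knob (a point): Point on the bolt's knob, an upright pin 14 mm thick standing square to the deck out of the barrel's slot; moves with the bolt. On the pin's axis, 20 mm below its top, at deck x = -125 mm + joint value, y = 66, z = 62 mm. Deck axes.
- carrier_mid (a point): Centre of the carrier to load, 34 mm above its underside. Grey block 110 (x) x 80 (y) x 24 mm, white caps 5 mm high on it; upright grip rib in the middle, 14 mm thick (x), 50 long (y), top 68 mm above the underside. Flat ear 36 wide, 12 thick, sticks out 40 mm on its +y side at x = 8 to 44 mm. 0.25 to 0.5 kg. Seated, its axes match the deck's, this point 34 mm over the pocket floor.
- carrier_ear (a point): A point in the middle of the carrier's ear, at x = 26 mm, y = 60 mm, 6 mm above the underside, in carrier axes.
- spare_mid (a point): Spare carrier: as the carrier, but its ear is in the middle of its side (x = -18 to 18 mm). The point is its centre, 34 mm above its underside. It stays where it is.
- wash_bottle: Bystander: white plastic bottle, 68 mm across, 170 mm tall; origin under its middle.
- beaker: Bystander: glass beaker, 80 mm across, 95 mm tall; origin under its middle.
- jar: Bystander: amber jar with black cap, 66 mm across, 85 mm tall; origin under its middle.
- tray: Bystander: white open tray, 100 x 150 x 30 mm; origin under its middle.

How it is judged:
By the outcome, as a careful person would: the job done as asked, in the order asked, and still so for the second after the job is handed in, with the robot touching nothing.
It also fails if it takes over 64 s, if anything falls off the work surface, if the arm or the gripper's body presses on something with over 40 N, if the wrist force passes 120 N, or if a joint passes its speed limit or range.

ROBOT

A 7-joint arm with a two-finger parallel gripper is mounted at the origin on the work surface. World frame = base frame: x ahead of the robot, y to its left, z up, the work surface at z = 0. Lengths are in m, angles in rad, forces in N, time in s.
With the tool pointing down it reaches from about 0.35 to 0.9 m from the base axis. Payload 8.1 kg.
Tool frame: the origin (TCP) lies at the very end of the fingers, on their centre line; the grasp point (between the pads) lies 19 mm behind it (arm.grasp_offset is the distance from the TCP to the grasp point, in m); z points along the fingers, y is the direction in which the jaws open and shut (so a half turn about z gives the same grasp; the last joint's range is limited). The gripper opens to 92 mm and grips with 3 to 60 N. Pads are 19 mm wide; open, the fingers measure 130 mm over their backs; the gripper's body (75 mm by 190 mm) begins 47 mm behind the grasp point.
Start: joints at [-1.332, 0.434, 0.025, 1.573, -0.012, 1.134, -0.075], TCP at [0.21, 0.589, 0.227] pointing down, gripper open.
Joint ranges: [-2.62, 2.62], [-0.44, 2.09], [-1.27, 1.32], [0.08, 2.57], [-1.32, 4.46], [0.12, 2], [-2.74, 2.74]. Speed limits (rad/s): [2.22, 2.22, 3.01, 3.01, 3.14, 3.14, 3.14].

INTERFACE

Orientations are given as a rotation vector (axis times angle).
In Python, from cell import arm, eyes, workorder gives the robot as it stands.
- The arm moves only by the shell command python3 -m inch 'ROWS' [FORCE]. ROWS is JSON, a list that holds one entry, the list of rows, each a list of 5 numbers: the closure, from 0 (fully open) to 1 (shut), then the shift along the tool's x, y, z in mm, then the turn about the tool's z in degrees. A call has 1 to 12 rows; each row shifts and turns the pose as measured when the row begins, along the tool's axes as they then stand; what a row does not reach is not made up. A row lasts 1/10 s, in which the tool goes at most 50 mm and 8.59 degrees, less where a joint would pass 70% of its speed; a pose out of reach is approached as far as the arm can. A call with a gripper value outside its range is refused whole. The fingers move at their own pace and stop on an object; FORCE is the grip in N (left out, the last holds). Time passes only in rows, so rows that do not move let the fingers close. It gives the time, the measured TCP pose, the force and the opening at its end, in the units of the state.
- arm.observe(): the state, without advancing time (a new reading comes with each control period).
- eyes.get_image(name): name is "scene" or "side" or "wrist"; returns a dict with "frame" (384x512x3 uint8, blue, green, red), "intrinsics" (3x3 intrinsics, pixels), "k1" (the pictures are not rectified: a ray, as slopes to the right and down, at radius r is drawn at 1 + k1 r^2 times it, then the intrinsics apply), "rvec" (rotation vector, rad) and "tvec" (3), from world to camera coordinates, as OpenCV has them; the wrist camera has in their place "T_tool_cam" (4x4, takes a point from camera to tool coordinates, whose origin is the TCP and whose axes are the flange's). Camera axes: x right, y down, z forward; pixel columns grow to the right and rows downward; lengths in m; the calibration is good to about 2 mm. A picture is of the moment at which its call begins: read the wrist's pose just before it. There is no depth.
- workorder.sign_off(): hands the job in, once; it reports no verdict.
The state is a dict: "clock": time; "joints": joint angles; "dq": joint speeds; "joint_efforts": joint torques, N m; "position": TCP position; "ee_rot": TCP orientation; "force": force on the tool from outside, world axes, zero at the start; "ft_torque": the same for the moment, N m; "width": opening from 0.0 (shut) to 1.0 (fully open).
Only numpy, scipy, OpenCV 4.12 (cv2) and the standard library are available. Lean on these libraries where they do the work, as an engineer would, in place of code of your own. Each camera call takes 0.05 s, during which the arm holds its last target.

## Working session

There is one attempt and no reset: what is moved stays moved. The work goes in short steps, Python scripts to look and compute and a shell command to move; the robot and the scene stay as the last step left them, time stands still between calls to the robot, and variables do not carry over. Pictures are saved under pics/ and viewed, and the job is handed in when it is done.

```bash
ls -la; mkdir -p pics; python3 - <<'E'
from cell import arm, eyes
import cv2
s=arm.observe()
print(s)
for n in ("scene","side","wrist"):
    d=eyes.get_image(n); cv2.imwrite(f"pics/{n}0.png",d["frame"])
    print(n,{k:v for k,v in d.items() if k!="frame"})
E
```

```text
total 12
drwxr-xr-x  3 agent agent 4096 Dec  6 10:34 .
drwxr-xr-x 23 root  root  4096 Dec  6 10:34 ..
drwxr-xr-x  2 agent agent 4096 Dec  6 10:34 pics
{'clock': 0.0, 'joints': array([-1.33159705,  0.43517999,  0.02495655,  1.57407284, -0.01159674,
        1.13397984, -0.07510797]), 'dq': array([-0.00055727, -0.00084324,  0.00141513,  0.00103357,  0.00040431,
       -0.00076067,  0.00047315]), 'joint_efforts': array([-1.21688154e-03, -6.67844367e+01,  9.84194018e-01, -3.14463794e+01,
       -6.07051374e-02,  4.24821989e-02,  1.85726058e-04]), 'position': array([0.20936903, 0.58836698, 0.22598086]), 'ee_rot': array([-5.34361009e-01, -3.09568758e+00,  2.34048054e-03]), 'force': array([ 0.68370396,  0.24040438, -1.04320243]), 'ft_torque': array([-0.06746736, -0.0357983 ,  0.02035862]), 'width': 0.9994274628631675}
scene {'intrinsics': array([[473.54767377,   0.        , 257.49127627],
       [  0.        , 473.54767377, 197.02943021],
       [  0.        ,   0.        ,   1.        ]]), 'k1': -0.037787542316721705, 'rvec': array([ 1.9135418 ,  1.80636911, -0.55108045]), 'tvec': array([ 0
[... 211 characters left out ...]
), 'k1': -0.10714553169396333, 'rvec': array([ 0.70292492, -2.59670899,  1.14680148]), 'tvec': array([0.50720918, 0.33750144, 0.79079517])}
wrist {'intrinsics': array([[332.70156878,   0.        , 253.16384672],
       [  0.        , 332.70156878, 187.97628786],
       [  0.        ,   0.        ,   1.        ]]), 'k1': -0.010579370498984803, 'T_tool_cam': array([[-3.25840669e-04, -9.53617272e-01, -3.01021582e-01,
         8.08978510e-02],
       [ 9.99999578e-01, -5.69470391e-04,  7.21596996e-04,
         1.73760730e-04],
       [-8.59550237e-04, -3.01021219e-01,  9.53617054e-01,
        -1.58225541e-01],
       [ 0.00000000e+00,  0.00000000e+00,  0.00000000e+00,
         1.00000000e+00]])}
```

View pics/scene0.png

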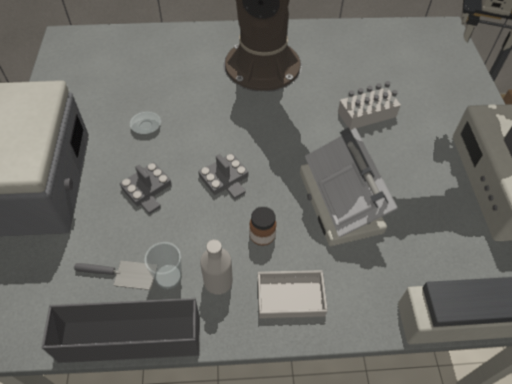

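View pics/side0.png

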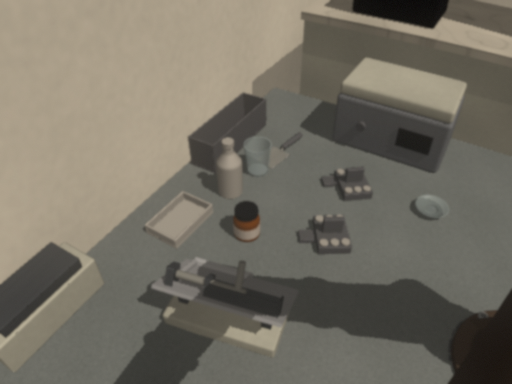

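View pics/wrist0.png

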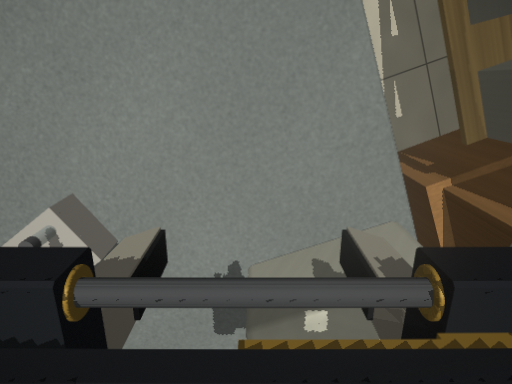

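```bash
cat > h.py <<'E'
import numpy as np, cv2
from scipy.spatial.transform import Rotation as R
from cell import arm, eyes
def cam(name):
    s=arm.observe(); d=eyes.get_image(name); K=d["intrinsics"]
    if name=="wrist":
        Tt=np.eye(4);Tt[:3,:3]=R.from_rotvec(s["ee_rot"]).as_matrix();Tt[:3,3]=s["position"]
        T=np.linalg.inv(Tt@d["T_tool_cam"])
        rv=R.from_matrix(T[:3,:3]).as_rotvec();tv=T[:3,3]
    else: rv=np.array(d["rvec"]).ravel();tv=np.array(d["tvec"]).ravel()
    return dict(f=d["frame"],K=K,D=np.array([d["k1"],0,0,0,0.]),rv=rv,tv=tv)
def proj(c,P): return cv2.projectPoints(np.atleast_2d(np.float64(P)),c["rv"],c["tv"],c["K"],c["D"])[0].reshape(-1,2)
def ray(c,uv):
    n=cv2.undistortPoints(np.float64([[uv]]),c["K"],c["D"]).ravel()
    Rm=R.from_rotvec(c["rv"]).as_matrix()
    return -Rm.T@c["tv"], Rm.T@np.r_[n,1]
def onz(c,uv,z):
    o,d=ray(c,uv); return o+d*(z-o[2])/d[2]
def tri(c1,u1,c2,u2):
    o1,d1=ray(c1,u1);o2,d2=ray(c2,u2)
    A=np.stack([d1,-d2],1);t=np.linalg.lstsq(A,o2-o1,rcond=None)[0]
    a=o1+d1*t[0];b=o2+d2*t[1];return (a+b)/2,np.linalg.norm(a-b)
def save(c,name,x0,y0,x1,y1,k,pts=None):
    im=cv2.resize(c["f"][y0:y1,x0:x1],None,fx=k,fy=k,interpolation=cv2.INTER_CUBIC)
    if pts is not None:
        for p in pts:cv2.circle(im,tuple(int(round((a-b+.5)*k)) for a,b in zip(p,(x0,y0))),2,(0,0,255),-1)
    cv2.imwrite("pics/"+name,im)
E
python3 - <<'E'
from h import *
c=cam("scene");save(c,"sc_mix.png",290,110,410,250,4.2);save(c,"sc_car.png",110,130,260,230,5)
c=cam("side");save(c,"si_mix.png",145,240,310,360,4.6);save(c,"si_car.png",290,150,390,270,4.8)
E
```

```text
(no output)
```

View pics/sc_mix.png

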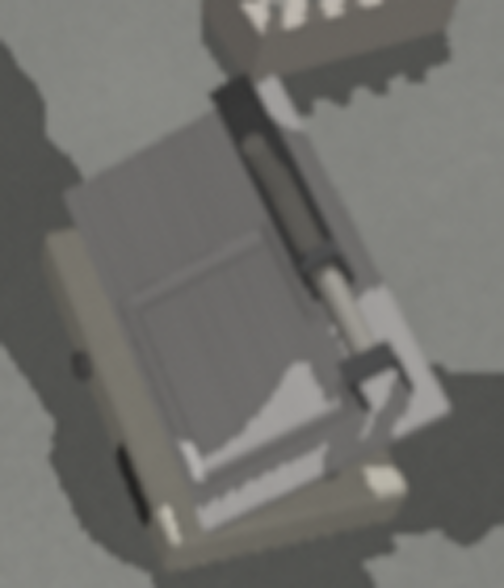

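View pics/sc_car.png

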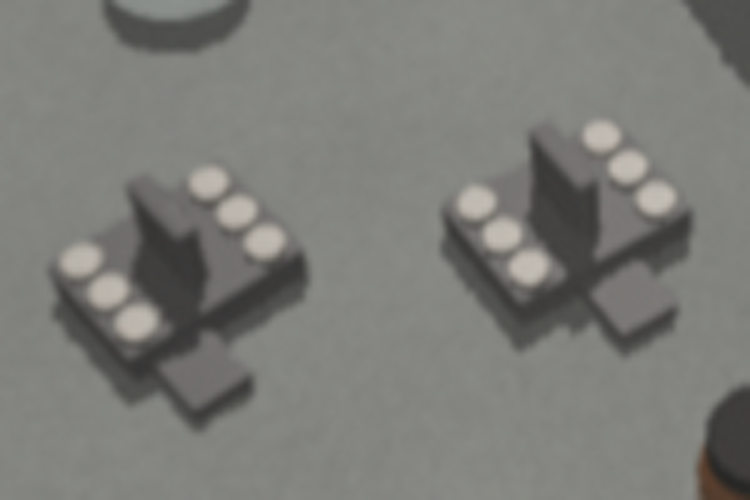

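View pics/si_mix.png

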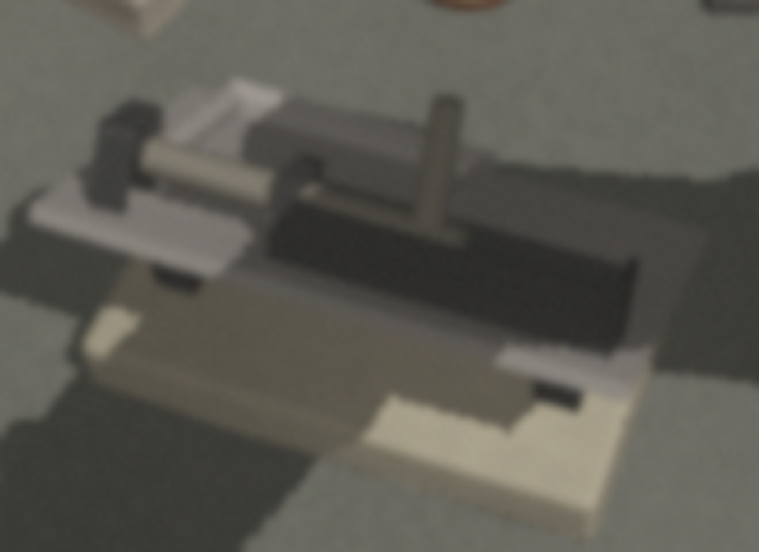

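View pics/si_car.png

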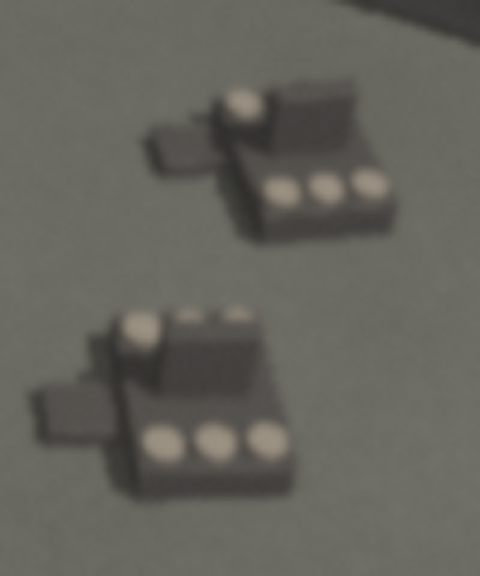

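```bash
python3 - <<'E'
from h import *
cs=cam("scene");ci=cam("side")
for c in(cs,ci):print("cam at",-R.from_rotvec(c["rv"]).as_matrix().T@c["tv"])
s=arm.observe();print("tool R\n",R.from_rotvec(s["ee_rot"]).as_matrix().round(3))
def caps(c,x0,y0,x1,y1):
    g=c["f"][y0:y1,x0:x1].astype(int).max(2)
    m=(g>140).astype(np.uint8)
    n,l,st,ce=cv2.connectedComponentsWithStats(m)
    # weighted centroids
    out=[]
    for i in range(1,n):
        if st[i,4]>=8: out.append((ce[i]+[x0,y0],st[i,4]))
    return out
for nm,c,b in (("A scene",cs,(118,155,175,215)),("B scene",cs,(195,148,252,195)),("A side",ci,(330,165,375,200)),("B side",ci,(310,210,355,255))):
    o=caps(c,*b);P=[onz(c,p,0.029) for p,a in o]
    print(nm);[print(p.round(1),a,(q*1e3).round(0)) for (p,a),q in zip(o,P)]
E
```

```text
cam at [ 1.24094632 -0.11183628  1.01991099]
cam at [0.25259303 0.56373771 0.78416958]
tool R
 [[-0.942  0.335 -0.   ]
 [ 0.335  0.942 -0.   ]
 [-0.    -0.    -1.   ]]
A scene
[151.2 165.8] 44 [ 434. -328.   29.]
[157.  171.8] 44 [ 455. -312.   29.]
[162.6 177.8] 45 [ 476. -296.   29.]
[125.7 181.2] 49 [ 482. -392.   29.]
[131.2 187.7] 43 [ 504. -375.   29.]
[136.7 193.9] 47 [ 525. -359.   29.]
B scene
[229.7 156.4] 42 [ 412. -118.   29.]
[238.2 166.1] 89 [447. -97.  29.]
[204.6 169.8] 47 [ 455. -186.   29.]
[212.8 179.6] 94 [ 489. -165.   29.]
A side
[340.6 170.9] 11 [ 522. -358.   29.]
[366.9 187.9] 14 [ 433. -326.   29.]
[348.3 189.5] 15 [ 474. -294.   29.]
[357.7 188.5] 15 [ 454. -310.   29.]
B side
[319.2 217.6] 20 [ 499. -157.   29.]
[345.5 241.2] 26 [ 412. -116.   29.]
[323.7 241.9] 26 [456. -88.  29.]
[334.6 241.7] 24 [ 434. -102.   29.]
```

```bash
python3 - <<'E'
from h import *
cs=cam("scene");ci=cam("side")
print(onz(cs,(345,180),0.1))
print("keeper/bolt rough",tri(cs,(290+375/4.2,110+370/4.2),ci,(145+125/4.6,240+150/4.6)))
s=arm.observe();T=R.from_rotvec(s["ee_rot"]).as_matrix()
print(T.T@(np.array([.40,.22,.36])-s["position"])*1e3)
x=np.array([.604,-.797,0]);y=np.array([.797,.604,0]);c0=np.array([.4785,-.3427,0])
for P in((26,60,12),(0,60,12),(-7,25,68),(7,-25,68),(8,80,12),(44,80,12)):
  p=c0+(x*P[0]+y*P[1]+np.array([0,0,P[2]]))/1e3;print(P,(proj(cs,p)[0]-[110,130])*5,(proj(ci,p)[0]-[290,150])*4.8)
E
```

```text
[0.55990485 0.16122555 0.1       ]
keeper/bolt rough (array([0.6433727 , 0.22079782, 0.13740161]), np.float64(0.0012776013526318419))
[-303.08901128 -283.59965763 -133.28291847]
(26, 60, 12) [200.26877351 363.53249169] [188.83990994 140.50764779]
(0, 60, 12) [242.51626497 336.81866206] [199.73218779 169.23494574]
(-7, 25, 68) [198.21049546 222.79224633] [274.58901842  96.96745396]
(7, -25, 68) [121.36917817 177.6433466 ] [352.56622528  75.0455155 ]
(8, 80, 12) [251.40830107 369.51044188] [162.88864306 163.02606854]
(44, 80, 12) [192.27258338 407.33459883] [148.72825408 123.74472829]
```

```bash
python3 -m inch '[[[0,-36,-24,-22,0],[0,-36,-24,-22,0],[0,-36,-24,-22,0],[0,-36,-24,-22,0],[0,-36,-24,-22,0],[0,-36,-24,-22,0],[0,-36,-24,0,0],[0,-36,-24,0,0],[0,-36,-24,0,0],[0,-36,-24,0,0],[0,-36,-24,0,0],[0,-36,-24,0,0]]]'
```

```text
clock: 1.65
position: [0.5278, 0.1643, 0.3645]
ee_rot: [0.513, 3.097, 0.008]
force: [0.5, 0.6, 0.0]
width: 1.002
```

```bash
python3 -m inch '[[[0,0,0,0,8],[0,0,0,0,8],[0,0,0,0,8],[0,0,0,0,8],[0,0,0,0,8],[0,0,0,0,8],[0,0,0,0,8],[0,0,0,0,8],[0,0,0,0,6]]]'; python3 - <<'E'
from h import *
c=cam("wrist");cv2.imwrite("pics/w1.png",c["f"]);s=arm.observe();print(R.from_rotvec(s["ee_rot"]).as_matrix().round(3),s["position"],s["clock"])
E
```

```text
clock: 2.55
position: [0.5319, 0.1538, 0.3651]
ee_rot: [2.262, 2.176, 0.008]
force: [0.1, -0.2, 0.1]
width: 1.002
[[ 0.044  0.999  0.006]
 [ 0.999 -0.044  0.002]
 [ 0.002  0.005 -1.   ]] [0.53192775 0.15382016 0.36508125] 2.6
```

View pics/w1.png

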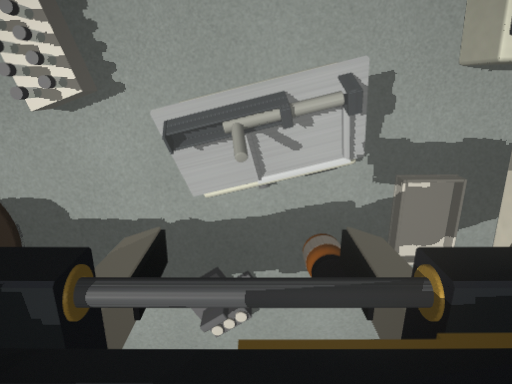

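```bash
python3 - <<'E'
from h import *
c=cam("wrist");save(c,"w1z.png",145,50,380,205,3.4)
E
```

```text
(no output)
```

View pics/w1z.png

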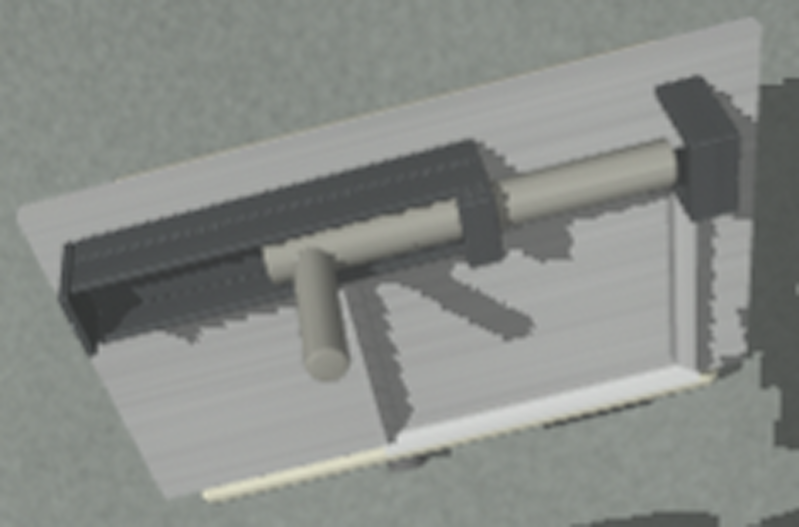

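```bash
cat > deck.py <<'E'
import numpy as np
def deckR(psi,a=np.pi/6):
    c,s=np.cos(psi),np.sin(psi)
    X=np.array([c,s,0]);H=np.array([-s,c,0]);Z=np.array([0,0,1.])
    Y=H*np.cos(a)+Z*np.sin(a)
    return np.stack([X,Y,np.cross(X,Y)],1)
E
python3 - <<'E'
from h import *
from deck import *
from scipy.optimize import least_squares
cw=cam("wrist");cs=cam("scene");ci=cam("side")
w=lambda u,v:(145+u/3.4-.35,50+v/3.4-.35)
obs=[(cw,w(657,90),(54,81,39)),(cw,w(705,77),(70,81,39)),(cw,w(738,137),(70,51,39)),(cw,w(690,148),(54,51,39)),
(cw,w(480,140),(-8,79,37)),(cw,w(68,245),(-154,79,37)),(cw,w(327,363),("q",66,82))]
obs2=[(ci,(145+447/4.6-.4,240+100/4.6-.4),("q",66,82))]
def pts(p,ob):
    Rm=deckR(p[2]);return [np.r_[p[0],p[1],.085]+Rm@np.array([(-125+p[3]*1e3 if P[0]=="q" else P[0]),P[1],P[2]])/1e3 for _,_,P in ob]
def res(p,ob): return np.concatenate([proj(c,X)[0]-u for (c,u,_),X in zip(ob,pts(p,ob))])
for ob in (obs,obs+obs2):
    r=least_squares(res,[.58,.17,.1,.05],args=(ob,),x_scale=[.1,.1,.1,.1]);print(r.x.round(4));print(r.fun.reshape(-1,2).round(1).tolist())
p=r.x;np.save("deck.npy",p)
Rm=deckR(p[2]);D=lambda P:np.r_[p[0],p[1],.085]+Rm@np.array(P)/1e3
L=[(54,81,39),(70,51,39),(54,51,39),(-8,79,37),(-154,79,37),(-125+p[3]*1e3,66,82),(64,49,14),(-64,49,14),(64,-49,14),(-64,-49,14),(58,-43,0),(-58,-43,0)]
P=[D(a) for a in L]
save(cw,"ov_w.png",145,50,380,205,3.4,proj(cw,P));save(cs,"ov_s.png",290,110,410,250,4.2,proj(cs,P));save(ci,"ov_i.png",145,240,310,360,4.6,proj(ci,P))
E
```

```text
[0.5925 0.1796 0.2618 0.0529]
[[6.1, -2.7], [7.1, -3.6], [-2.1, 3.3], [-2.2, 4.4], [0.6, 1.3], [-6.5, 11.0], [-3.4, -11.2]]
[0.5928 0.1793 0.2664 0.0522]
[[6.1, -2.5], [7.0, -3.5], [-2.0, 3.3], [-2.1, 4.5], [0.6, 1.7], [-6.2, 11.9], [-3.8, -10.3], [-1.9, 4.5]]
```

View pics/ov_w.png

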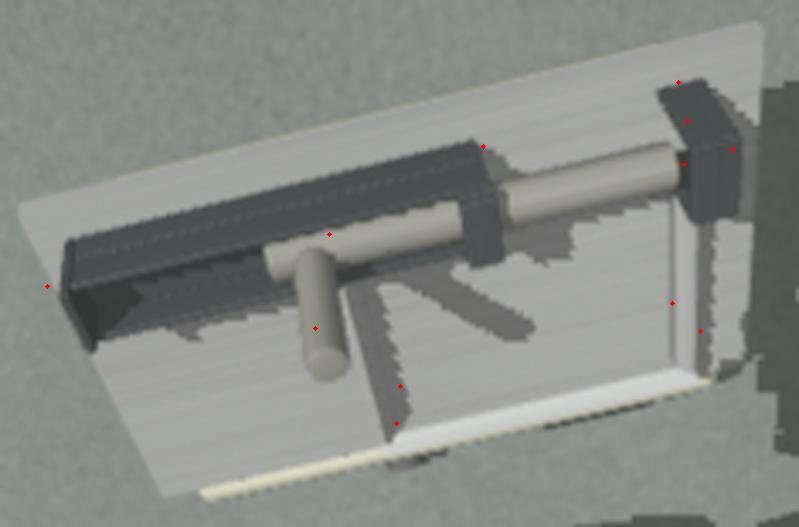

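View pics/ov_s.png

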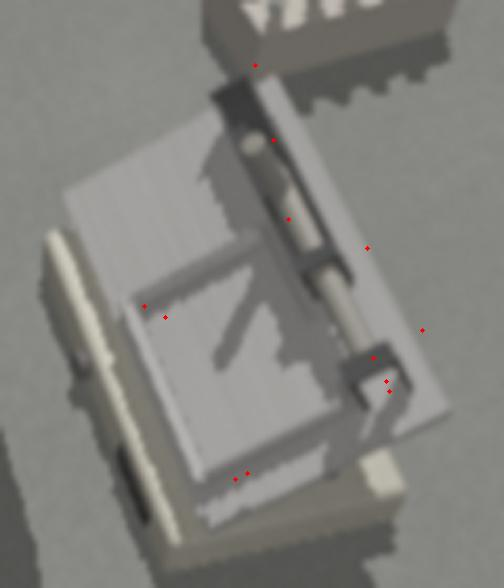

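View pics/ov_i.png

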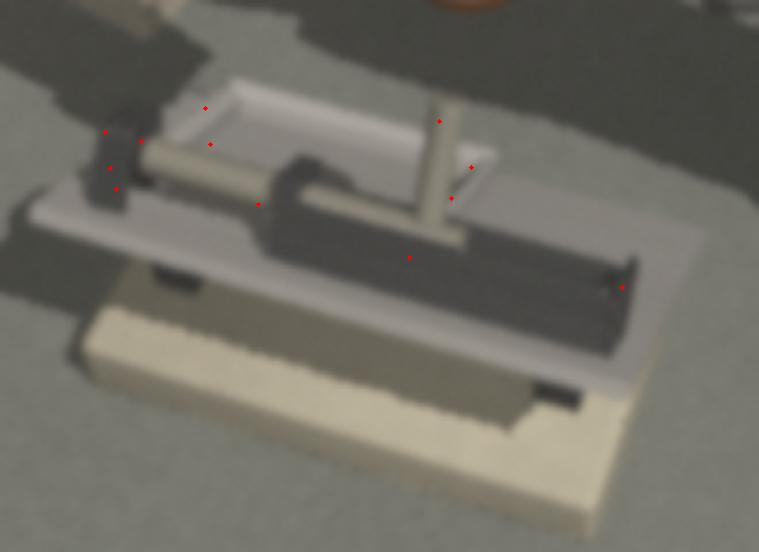

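```bash
cat > fit.py <<'E'
from h import *
from deck import *
from scipy.optimize import least_squares
cw=cam("wrist");cs=cam("scene");ci=cam("side")
w=lambda u,v:(145+u/3.4-.35,50+v/3.4-.35)
obs=[(cw,w(690,148),(54,81,39)),(cw,w(738,137),(70,81,39)),(cw,w(738,212),(70,51,39)),(cw,w(692,218),(54,51,39)),
(cw,w(495,190),(-8,79,37)),(cw,w(75,292),(-154,79,37)),(cw,w(95,352),(-154,53,37)),(cw,w(503,260),(-8,53,37)),(cw,w(327,363),("q",66,82))]
obs2=[(ci,(145+447/4.6-.4,240+100/4.6-.4),("q",66,82)),(cs,(290+255/4.2-.4,110+143/4.2-.4),("q",66,82))]
def pts(p,ob):
    Rm=deckR(p[2]);return [np.r_[p[0],p[1],.085]+Rm@np.array([(-125+p[3]*1e3 if P[0]=="q" else P[0]),P[1],P[2]])/1e3 for _,_,P in ob]
def res(p,ob): return np.concatenate([proj(c,X)[0]-u for (c,u,_),X in zip(ob,pts(p,ob))])
for ob in (obs,obs+obs2):
    r=least_squares(res,[.58,.17,.1,.05],args=(ob,),x_scale=[.1,.1,.1,.1]);print(r.x.round(4));print(r.fun.reshape(-1,2).round(1).tolist())
p=r.x;np.save("deck.npy",p)
Rm=deckR(p[2]);D=lambda P:np.r_[p[0],p[1],.085]+Rm@np.array(P)/1e3
L=[(54,81,39),(70,51,39),(54,51,39),(-8,79,37),(-154,79,37),(-125+p[3]*1e3,66,82),(64,49,14),(-64,49,14),(64,-49,14),(-64,-49,14),(58,-43,0),(-58,-43,0)]
P=[D(a) for a in L]
save(cw,"ov_w.png",145,50,380,205,3.4,proj(cw,P));save(cs,"ov_s.png",290,110,410,250,4.2,proj(cs,P));save(ci,"ov_i.png",145,240,310,360,4.6,proj(ci,P))
E
python3 fit.py
```

```text
[0.5945 0.1638 0.1976 0.0538]
[[1.5, -1.0], [2.4, -1.3], [1.1, 0.1], [0.5, 1.6], [1.1, 0.8], [-5.4, 1.6], [-2.5, 1.1], [1.2, -0.7], [-0.2, -0.7]]
[0.5945 0.1638 0.1977 0.0535]
[[1.5, -1.0], [2.4, -1.3], [1.1, 0.1], [0.5, 1.6], [1.1, 0.8], [-5.4, 1.6], [-2.5, 1.1], [1.2, -0.6], [-0.4, -0.6], [-0.3, -0.1], [0.1, 0.2]]
```

View pics/ov_w.png

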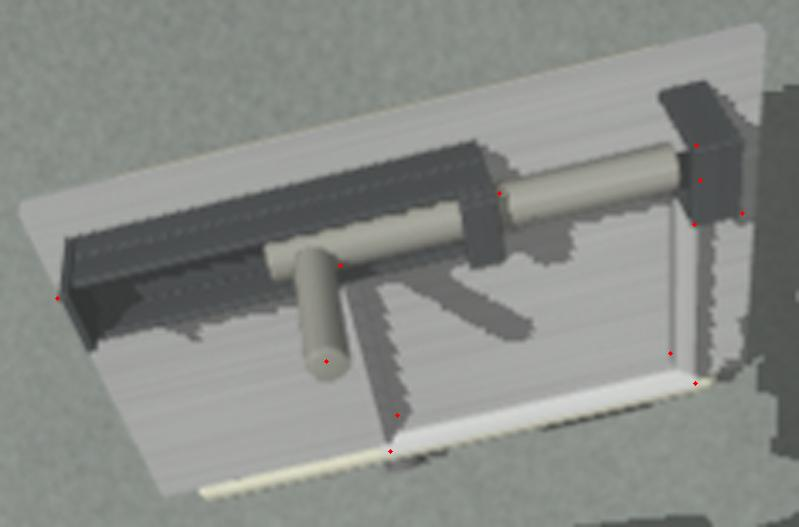

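View pics/ov_s.png

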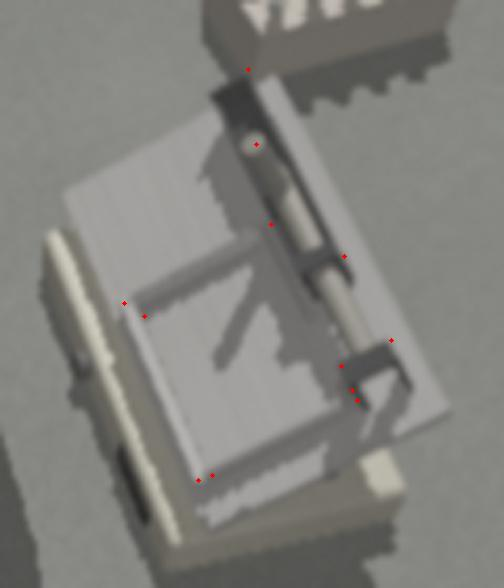

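View pics/ov_i.png

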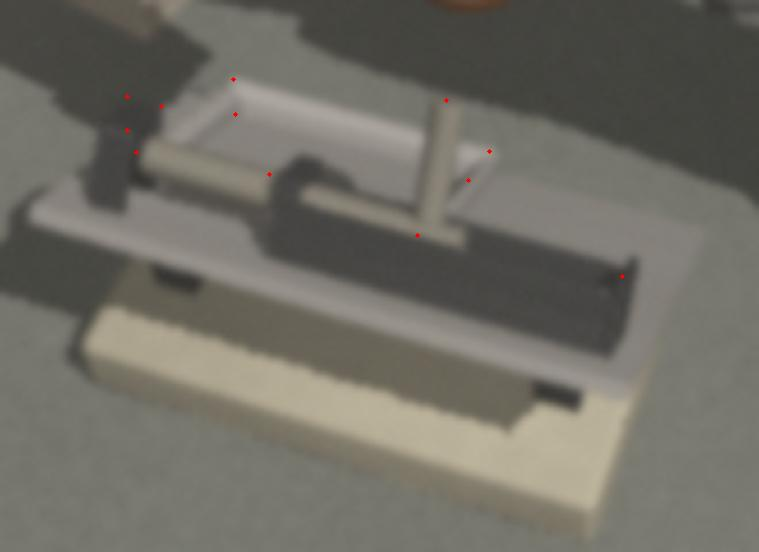

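```bash
sed -i 's/^(cw,w(495,190).*$/(cw,w(495,190),(-8,79,37)),(cw,w(503,260),(-8,53,37)),(cw,w(327,363),("q",66,82)),(cw,w(390,444),(-64,-49,14)),(cw,w(700,376),(64,-49,14))]/; s/^obs2=\[/S=lambda u,v:(290+u\/4.2-.4,110+v\/4.2-.4)\nI=lambda u,v:(145+u\/4.6-.4,240+v\/4.6-.4)\nobs2=[(cs,S(122,302),(-64,-49,14)),(cs,S(201,482),(64,-49,14)),(ci,I(236,80),(64,-49,14)),(ci,I(496,152),(-64,-49,14)),/' fit.py; python3 fit.py
```

```text
[0.5938 0.1636 0.206  0.0546]
[[0.3, -1.4], [1.2, -1.9], [0.2, -0.5], [-0.4, 1.1], [0.0, 0.9], [0.4, -0.5], [-0.0, -0.2], [-0.3, 2.2], [-1.8, 1.2]]
[0.5937 0.1636 0.2043 0.0545]
[[0.3, -1.4], [1.2, -1.8], [0.1, -0.4], [-0.5, 1.2], [-0.1, 0.9], [0.3, -0.6], [-0.3, -0.3], [-0.5, 2.2], [-1.9, 1.3], [0.0, 0.0], [-0.6, -0.8], [-0.7, -0.1], [-1.3, -0.5], [-0.2, -0.3], [-0.1, 0.2]]
```

```bash
cat > go.py <<'E'
import sys
from h import *
from deck import *
p=np.array([.5937,.1636,.2035,.0545]);Rm=deckR(p[2])
D=lambda P:np.r_[p[0],p[1],.085]+Rm@np.array(P,float)/1e3
def delta(target_grasp,ang,below=19):
    s=arm.observe();T=R.from_rotvec(s["ee_rot"]).as_matrix()
    cur=np.degrees(np.arctan2(T[1,1],T[0,1]))
    tcp=np.array(target_grasp)-[0,0,below/1e3]
    print("tcp target",tcp.round(4),"now",s["position"].round(4),"ang",cur.round(1),"turn",round(cur-ang,1),"clk",s["clock"],"w",round(s["width"],3),"F",s["force"].round(1))
    print("tool delta now mm",(T.T@(tcp-s["position"])*1e3).round(1))
    a=np.radians(ang);T2=np.array([[-np.sin(a),np.cos(a),0],[np.cos(a),np.sin(a),0],[0,0,-1]])
    print("after turn mm",(T2.T@(tcp-s["position"])*1e3).round(1))
E
python3 -c "
from go import *
delta(D((-125+54.5,66,62)),np.degrees(p[2]))"
```

```text
tcp target [0.5194 0.175  0.1527] now [0.532  0.1537 0.365 ] ang -1.9 turn -13.5 clk 3.1 w 1.003 F [-0.3  0.2 -0.2]
tool delta now mm [ 20.4 -14.4 212.3]
after turn mm [ 23.3  -8.1 212.3]
```

```bash
python3 -m inch '[[[0,0,0,0,-7],[0,0,0,0,-6.5],[0,12,-4,40,0],[0,11,-4,40,0],[0,0,0,30,0],[0,0,0,0,0]]]'; python3 -c "
from go import *
delta(D((-125+54.5,66,62)),np.degrees(p[2]))
c=cam('wrist');cv2.imwrite('pics/w2.png',c['f']);print(proj(c,[D((-70.5,66,82)),D((-70.5,66,62))]))"
```

```text
clock: 3.7
position: [0.521, 0.1753, 0.2534]
ee_rot: [1.967, 2.443, 0.014]
force: [-0.8, -0.9, 0.6]
width: 1.002
tcp target [0.5194 0.175  0.1527] now [0.521  0.1753 0.2534] ang 12.3 turn 0.7 clk 3.7 w 1.002 F [-0.8 -0.9  0.6]
tool delta now mm [-1.000e-01 -2.700e+00  1.006e+02]
after turn mm [  0.   -1.7 100.7]
[[248.4294081  216.39911399]
 [248.5796796  195.5494625 ]]
```

View pics/w2.png

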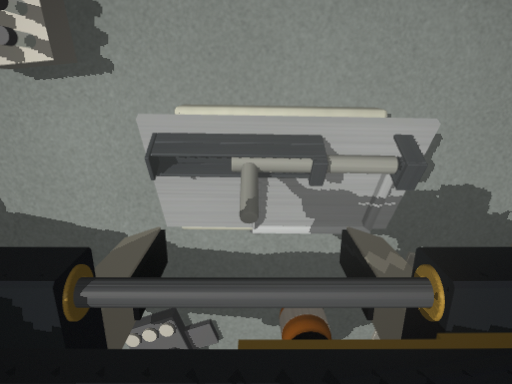

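```bash
python3 -m inch '[[[0,0,-1,40,0],[0,0,-1,40,0],[0,0,0,20,0],[0,0,0,0,0]]]'; python3 -c "
from go import *
delta(D((-125+54.5,66,62)),np.degrees(p[2]))
c=cam('wrist');cv2.imwrite('pics/w3.png',c['f'])"
```

```text
clock: 4.15
position: [0.5283, 0.1775, 0.1614]
ee_rot: [1.962, 2.437, 0.037]
force: [0.4, 0.6, 0.5]
width: 0.997
tcp target [0.5194 0.175  0.1527] now [0.5283 0.1775 0.1614] ang 12.3 turn 0.7 clk 4.15 w 0.997 F [0.4 0.6 0.5]
tool delta now mm [-0.7 -9.5  8.5]
after turn mm [-0.7 -9.3  8.7]
```

View pics/w3.png

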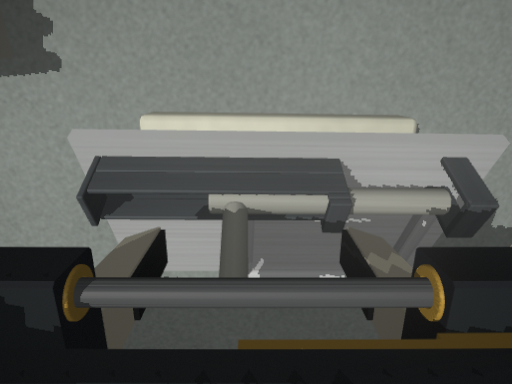

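```bash
python3 -m inch '[[[0,-1,-9,8,0],[0,0,0,0,0],[1,0,0,0,0],[1,0,0,0,0],[1,0,0,0,0],[1,0,0,0,0],[1,0,0,0,0],[1,0,0,0,0]]]' 20; python3 -c "
from go import *
delta(D((-125+54.5,66,62)),np.degrees(p[2]))
print(R.from_rotvec(arm.observe()['ee_rot']).as_matrix().round(3))"
```

```text
clock: 5.0
position: [0.5244, 0.1761, 0.1614]
ee_rot: [1.959, 2.433, 0.056]
force: [-0.4, 0.6, -0.1]
width: 0.523
tcp target [0.5194 0.175  0.1527] now [0.5244 0.1761 0.1614] ang 12.3 turn 0.6 clk 5.0 w 0.523 F [-0.4  0.6 -0.1]
tool delta now mm [-0.1 -5.5  8.5]
after turn mm [-0.1 -5.2  8.7]
[[-0.213  0.976  0.036]
 [ 0.977  0.213  0.017]
 [ 0.009  0.039 -0.999]]
```

```bash
python3 -c "
from go import *
s=arm.observe();print(s['joints'].round(3),s['joint_efforts'].round(1),s['ft_torque'].round(2))"; python3 -m inch '[[[1,0,0,0,0],[1,0,0,0,0],[1,0,0,0,0],[1,0,0,0,0]]]' 20
```

```text
[-0.725  0.374  0.405  1.893 -0.194  0.872 -0.01 ] [  0.  -54.6   5.3 -27.3  -0.1  -0.2  -0. ] [-0.11  0.08  0.  ]
clock: 5.4
position: [0.5236, 0.1759, 0.1609]
ee_rot: [1.96, 2.434, 0.053]
force: [-3.1, -0.5, 2.1]
width: 0.178
```

```bash
python3 -m inch '[[[1,0,-10,0,0],[1,0,-10,0,0],[1,0,-10,0,0],[1,0,-10,0,0]]]' 20; python3 -c "
from go import *
delta(D((-125,66,62)),np.degrees(p[2]))
print(R.from_rotvec(arm.observe()['ee_rot']).as_matrix().round(3))"
```

```text
clock: 5.8
position: [0.4853, 0.1681, 0.1608]
ee_rot: [1.956, 2.431, 0.063]
force: [2.1, 1.4, 4.7]
width: 0.148
tcp target [0.466  0.164  0.1527] now [0.4853 0.1681 0.1608] ang 12.3 turn 0.7 clk 5.8 w 0.148 F [2.1 1.4 4.7]
tool delta now mm [ -0.  -20.1   7.3]
after turn mm [ -0.2 -19.8   8.1]
[[-0.214  0.976  0.041]
 [ 0.977  0.214  0.019]
 [ 0.01   0.044 -0.999]]
```

```bash
python3 -m inch '[[[1,0,-8,0,0],[1,0,-8,0,0],[1,0,-6,0,0],[1,0,-4,0,0]]]' 20; python3 -c "
from go import *
delta(D((-125,66,62)),np.degrees(p[2]))"
```

```text
clock: 6.2
position: [0.4655, 0.1642, 0.1617]
ee_rot: [1.948, 2.422, 0.088]
force: [28.7, 6.9, -29.3]
width: 0.154
tcp target [0.466  0.164  0.1527] now [0.4655 0.1642 0.1617] ang 12.4 turn 0.7 clk 6.2 w 0.154 F [ 28.7   6.9 -29.3]
tool delta now mm [-0.4 -0.1  9. ]
after turn mm [-0.3  0.5  9. ]
```

```bash
python3 -m inch '[[[1,0,2,0,0],[0.5,0,0,0,0],[0.5,0,0,0,0],[0.3,0,0,-5,0],[0.3,0,0,-20,0],[0,0,0,-40,0],[0,0,0,-40,0],[0,0,0,-30,0]]]' 20; python3 -c "
from go import *
delta(D((-125,66,62)),np.degrees(p[2]))
s=arm.observe();print(R.from_rotvec(s['ee_rot']).as_matrix().round(3),s['joints'])
c=cam('wrist');cv2.imwrite('pics/w4.png',c['f']);print(proj(c,[D((-125,66,82)),D((-2,66,23))]))"
```

```text
clock: 7.0
position: [0.4512, 0.1574, 0.2951]
ee_rot: [1.956, 2.426, 0.058]
force: [-0.3, 0.5, -0.6]
width: 0.712
tcp target [0.466  0.164  0.1527] now [0.4512 0.1574 0.2951] ang 12.2 turn 0.6 clk 7.0 w 0.712 F [-0.3  0.5 -0.6]
tool delta now mm [  2.7   9.5 143. ]
after turn mm [  3.5  15.8 142.4]
[[-0.212  0.976  0.043]
 [ 0.977  0.212  0.014]
 [ 0.004  0.045 -0.999]] [-0.84821984  0.09728697  0.44065606  1.87306325 -0.04084938  1.13614226
 -0.1801821 ]
[[265.15456958 193.933953  ]
 [386.93026288 148.34296764]]
```

View pics/w4.png

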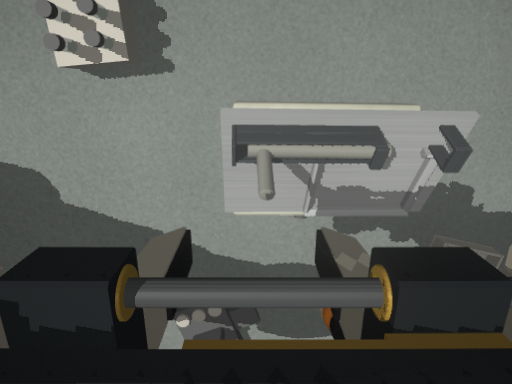

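```bash
python3 -m inch '[[[0,-25,-4,-5,0],[0,-42,-7,0,0],[0,-42,-7,0,0],[0,-42,-7,0,0],[0,-42,-7,0,0],[0,-42,-7,0,0],[0,-42,-7,0,0],[0,-42,-7,0,0],[0,-42,-7,0,0],[0,-42,-7,0,0],[0,-42,-7,0,0],[0,-20,-3,0,0]]]'; python3 -m inch '[[[0,0,0,0,4],[0,0,0,0,8],[0,0,0,0,8],[0,0,0,0,8],[0,0,0,0,8],[0,0,0,0,8],[0,0,0,0,8],[0,0,0,0,8],[0,0,0,0,4],[0,0,0,0,0]]]';python3 -c "
from go import *
delta((.4785,-.3427,.055),-52.8)
s=arm.observe();print(R.from_rotvec(s['ee_rot']).as_matrix().round(3),s['joints'])
c=cam('wrist');cv2.imwrite('pics/w5.png',c['f'])"
```

```text
clock: 8.25
position: [0.4728, -0.3259, 0.2977]
ee_rot: [1.948, 2.436, 0.077]
force: [0.3, 0.1, 0.6]
width: 1.002
clock: 9.25
position: [0.4652, -0.3289, 0.2949]
ee_rot: [-2.977, -0.947, -0.072]
force: [0.4, 0.6, -0.3]
width: 1.0
tcp target [ 0.4785 -0.3427  0.036 ] now [ 0.4652 -0.3289  0.2949] ang -54.7 turn -1.9 clk 9.25 w 1.0 F [ 0.4  0.6 -0.3]
tool delta now mm [ -9.9  19.5 258.7]
after turn mm [  2.2  19.  258.9]
[[ 0.815  0.578  0.039]
 [ 0.577 -0.816  0.03 ]
 [ 0.049 -0.002 -0.999]] [-0.21012816  0.43534721  1.12058159  1.67679026 -0.45752222  1.29301897
  0.04966743]
```

View pics/w5.png

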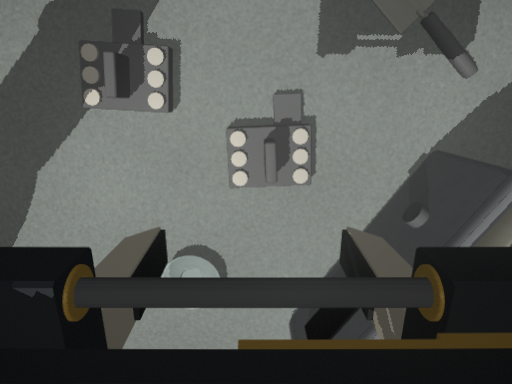

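```bash
python3 -c "
from go import *
c=cam('wrist')
m=(c['f'][110:200,215:325].max(2)>165).astype(np.uint8)
n,l,st,ce=cv2.connectedComponentsWithStats(m)
P=[]
for i in range(1,n):
    if 60<st[i,4]<400:
        q=onz(c,ce[i]+[215,110],.029);P.append(q);print((ce[i]+[215,110]).round(1),st[i,4],(q*1e3).round(1))
P=np.array(P);C=P.mean(0);print(C)
o=P[P[:,1]>C[1]];q=P[P[:,1]<=C[1]];d=q.mean(0)-o.mean(0);a=np.degrees(np.arctan2(d[1],d[0]));print('x ang',a)
delta((C[0],C[1],.055),a)"
```

```text
[299.9 136.2] 185 [ 525.1 -359.3   29. ]
[237.3 138.7] 186 [ 476.2 -296.    29. ]
[300.  156.4] 176 [ 504.6 -375.3   29. ]
[238.4 158.6] 175 [ 455.8 -311.9   29. ]
[300.  175.8] 167 [ 484. -391.   29.]
[239.4 178.1] 168 [ 435.2 -327.8   29. ]
[ 0.4801451  -0.34353476  0.029     ]
x ang -52.34242579324192
tcp target [ 0.4801 -0.3435  0.036 ] now [ 0.4653 -0.329   0.2951] ang -54.5 turn -2.1 clk 9.35 w 1.002 F [0.3 0.  0.2]
tool delta now mm [ -9.2  20.9 258.9]
after turn mm [  2.9  20.6 259.1]
```

```bash
python3 -m inch '[[[0,-2,8,30,-2],[0,-2,7,40,0],[0,-2,5,40,0],[0,-2,0,40,0],[0,-1,0,30,0],[0,0,0,10,0],[0,0,0,0,0]]]';python3 -c "
from go import *
delta((.4801,-.3435,.055),-52.4)
s=arm.observe();print(R.from_rotvec(s['ee_rot']).as_matrix().round(3),s['joints'].round(2))
c=cam('wrist');cv2.imwrite('pics/w6.png',c['f'])"
```

```text
clock: 10.05
position: [0.4795, -0.3457, 0.1003]
ee_rot: [-2.951, -1.031, -0.081]
force: [-0.1, -0.4, -0.1]
width: 1.003
tcp target [ 0.4801 -0.3435  0.036 ] now [ 0.4795 -0.3457  0.1003] ang -51.5 turn 0.9 clk 10.05 w 1.003 F [-0.1 -0.4 -0.1]
tool delta now mm [-1.6 -1.5 64.3]
after turn mm [ 1.8 -1.4 64.3]
[[ 0.781  0.623  0.044]
 [ 0.622 -0.783  0.031]
 [ 0.054  0.003 -0.999]] [-0.02  0.65  0.9   1.86 -0.7   0.95  0.31]
```

View pics/w6.png

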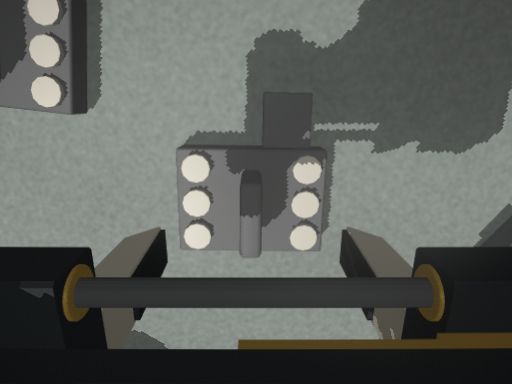

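```bash
python3 -m inch '[[[0,3,-1,25,0.5],[0,3,0,25,0],[0,0,0,12,0],[0,0,0,0,0]]]';python3 -c "
from go import *
delta((.4801,-.3435,.055),-52.4)"
```

```text
clock: 10.5
position: [0.4913, -0.343, 0.0455]
ee_rot: [-2.962, -1.025, -0.094]
force: [-0.8, -0.3, -0.1]
width: 0.999
tcp target [ 0.4801 -0.3435  0.036 ] now [ 0.4913 -0.343   0.0455] ang -51.8 turn 0.6 clk 10.5 w 0.999 F [-0.8 -0.3 -0.1]
tool delta now mm [-9.6 -6.6  8.8]
after turn mm [-9.2 -6.4  9.5]
```

```bash
python3 -m inch '[[[0,-1,-6,7,0],[0,0,0,0,0]]]';python3 -c "
from go import *
delta((.4801,-.3435,.055),-52.4)"
```

```text
clock: 10.7
position: [0.4878, -0.3397, 0.0404]
ee_rot: [-2.964, -1.027, -0.097]
force: [-0.7, -1.2, -0.1]
width: 0.998
tcp target [ 0.4801 -0.3435  0.036 ] now [ 0.4878 -0.3397  0.0404] ang -51.8 turn 0.6 clk 10.7 w 0.998 F [-0.7 -1.2 -0.1]
tool delta now mm [-8.6 -1.8  3.9]
after turn mm [-8.4 -1.6  4.4]
```

```bash
python3 -m inch '[[[0,0,-2,5,0],[0.5,0,0,0,0],[1,0,0,0,0],[1,0,0,0,0],[1,0,0,0,0],[1,0,0,0,0],[1,0,0,0,0],[1,0,0,0,0],[1,0,0,0,0],[1,0,0,0,0]]]' 20;python3 -c "
from go import *
delta((.4801,-.3435,.055),-52.4)"
```

```text
clock: 11.7
position: [0.4875, -0.339, 0.0374]
ee_rot: [-2.967, -1.027, -0.101]
force: [0.2, -0.9, -0.9]
width: 0.262
tcp target [ 0.4801 -0.3435  0.036 ] now [ 0.4875 -0.339   0.0374] ang -51.8 turn 0.6 clk 11.7 w 0.262 F [ 0.2 -0.9 -0.9]
tool delta now mm [-8.7 -1.1  0.8]
after turn mm [-8.6 -1.   1.4]
```

```bash
python3 -m inch '[[[1,0,0,0,0],[1,0,0,0,0],[1,0,0,0,0],[1,0,0,-5,0],[1,0,0,-10,0],[1,0,0,-20,0],[1,0,0,-20,0],[1,0,0,0,0]]]' 25;python3 -c "
from go import *
delta((.4801,-.3435,.055),-52.4)
s=arm.observe();print(R.from_rotvec(s['ee_rot']).as_matrix().round(3),s['joints'].round(2))
c=cam('wrist');cv2.imwrite('pics/w7.png',c['f']);c=cam('side');save(c,'s7.png',290,90,420,250,3.5)"
```

```text
clock: 12.5
position: [0.4824, -0.3393, 0.0941]
ee_rot: [-2.964, -1.025, -0.096]
force: [0.8, -0.3, -3.8]
width: 0.152
tcp target [ 0.4801 -0.3435  0.036 ] now [ 0.4824 -0.3393  0.0941] ang -51.9 turn 0.5 clk 12.5 w 0.152 F [ 0.8 -0.3 -3.8]
tool delta now mm [-7.8  1.  57.8]
after turn mm [-4.4  2.  58.1]
[[ 0.785  0.617  0.057]
 [ 0.617 -0.786  0.023]
 [ 0.059  0.016 -0.998]] [-0.04  0.65  0.89  1.89 -0.71  0.92  0.31]
```

View pics/w7.png

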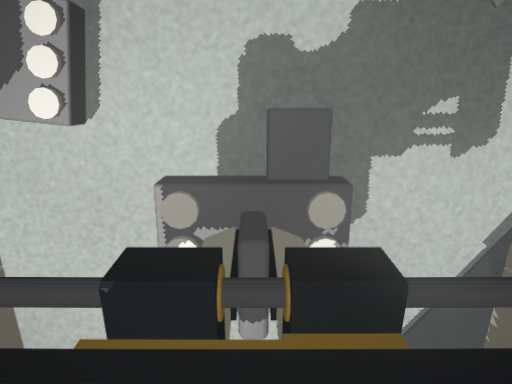

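View pics/s7.png

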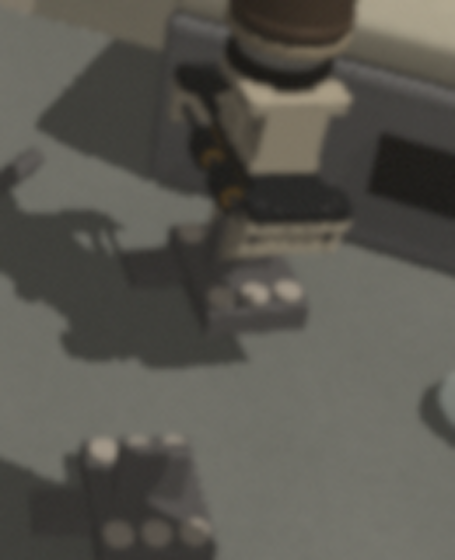

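```bash
python3 -m inch '[[[1,0,0,-20,0],[1,0,0,-40,0],[1,0,0,-40,0],[1,0,0,-40,0],[1,0,0,-40,0],[1,0,0,-20,0],[1,0,0,0,0]]]' 25; python3 - <<'E'
from go import *
g=D((0,8,55));H=np.array([-np.sin(p[2]),np.cos(p[2]),0])
delta(g+H*.018+np.array([0,0,.043+.05]),np.degrees(p[2]))
E
```

```text
clock: 13.3
position: [0.4691, -0.3391, 0.2893]
ee_rot: [-2.95, -1.024, -0.079]
force: [-0.7, -0.5, -4.6]
width: 0.15
tcp target [0.5942 0.1611 0.2106] now [ 0.4691 -0.3391  0.2893] ang -51.7 turn -63.4 clk 13.3 w 0.15 F [-0.7 -0.5 -4.6]
tool delta now mm [ 403.1 -315.2  100.5]
after turn mm [464.5 223.6  78.6]
```

```bash
python3 -m inch '[[[1,15,-11,0,0],[1,30,-23,0,0],[1,38,-30,0,0],[1,38,-30,0,0],[1,38,-30,0,0],[1,38,-30,0,0],[1,38,-30,0,0],[1,38,-30,0,0],[1,38,-30,0,0],[1,38,-30,0,0],[1,30,-23,0,0],[1,15,-11,0,0]]]' 25; python3 -m inch '[[[1,0,0,0,-4],[1,0,0,0,-7],[1,0,0,0,-7],[1,0,0,0,-7],[1,0,0,0,-7],[1,0,0,0,-7],[1,0,0,0,-7],[1,0,0,0,-7],[1,0,0,0,-6],[1,0,0,0,-4],[1,0,0,0,0]]]' 25; python3 - <<'E'
from go import *
g=D((0,8,55));H=np.array([-np.sin(p[2]),np.cos(p[2]),0])
delta(g+H*.018+np.array([0,0,.043+.05]),np.degrees(p[2]))
s=arm.observe();print(R.from_rotvec(s['ee_rot']).as_matrix().round(3),s['joints'].round(2))
E
```

```text
clock: 14.5
position: [0.5816, 0.1654, 0.2833]
ee_rot: [-2.944, -1.017, -0.039]
force: [-0.7, 0.9, -4.3]
width: 0.148
clock: 15.6
position: [0.5724, 0.166, 0.2578]
ee_rot: [-1.922, -2.454, -0.011]
force: [-0.2, -0.0, -4.8]
width: 0.153
tcp target [0.5942 0.1611 0.2106] now [0.5724 0.166  0.2578] ang 13.8 turn 2.2 clk 15.6 w 0.153 F [-0.2 -0.  -4.8]
tool delta now mm [-11.1  20.5  46.8]
after turn mm [-9.2 20.4 47.2]
[[-0.239  0.971 -0.015]
 [ 0.971  0.239  0.021]
 [ 0.024 -0.01  -1.   ]] [-0.9   0.44  0.81  1.64 -0.36  1.22  0.23]
```

```bash
python3 -m inch '[[[1,-5,10,10,2],[1,-5,10,10,0],[1,0,0,0,0]]]' 25; python3 - <<'E'
from go import *
g=D((0,8,55));H=np.array([-np.sin(p[2]),np.cos(p[2]),0])
delta(g+H*.018+np.array([0,0,.043+.01]),np.degrees(p[2]))
c=cam('wrist');cv2.imwrite('pics/w8.png',c['f']);c=cam('side');save(c,'s8.png',145,190,310,360,4)
E
```

```text
clock: 15.9
position: [0.5942, 0.1599, 0.2327]
ee_rot: [-1.974, -2.41, -0.005]
force: [-0.6, -0.7, -4.5]
width: 0.152
tcp target [0.5942 0.1611 0.1706] now [0.5942 0.1599 0.2327] ang 11.4 turn -0.3 clk 15.9 w 0.152 F [-0.6 -0.7 -4.5]
tool delta now mm [-0.3  1.1 62.1]
after turn mm [ 1.2  0.2 62.1]
```

View pics/w8.png

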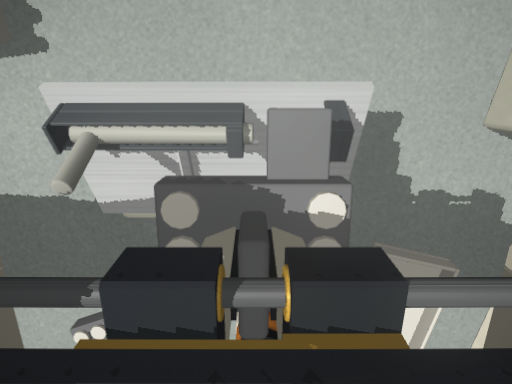

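View pics/s8.png

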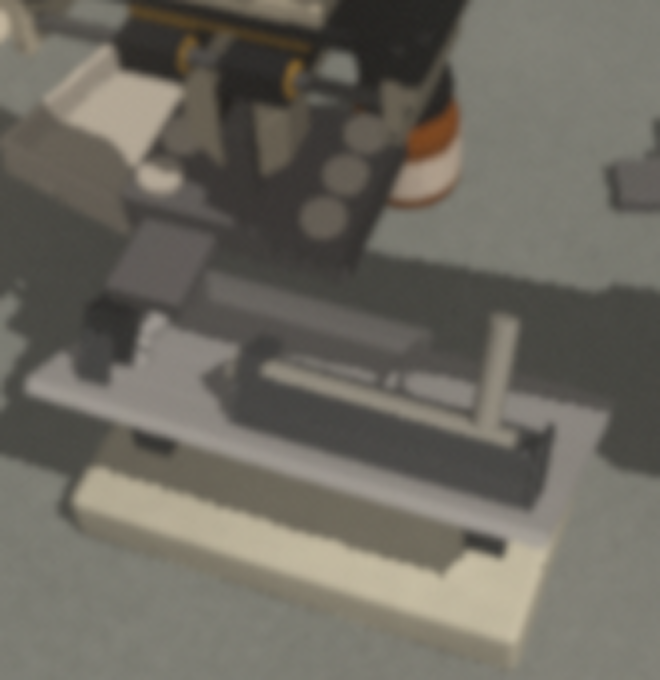

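```bash
python3 - <<'E'
from go import *
c=cam('wrist');s=arm.observe();t=s["position"]
T=R.from_rotvec(s["ee_rot"]).as_matrix()
for uv in((267,108),(330,108),(267,178),(330,178)):
    q=onz(c,uv,t[2]-.025);print(((q-t)@T*1e3).round(1))
for uv in((157,178),(350,178)):
    q=onz(c,uv,t[2]-.013);print("blk",((q-t)@T*1e3).round(1))
E
```

```text
[68.4  8.3 26.5]
[68.4 42.2 26.1]
[29.5  8.7 25.6]
[29.5 44.7 25.1]
blk [ 32.7 -50.9  14.4]
blk [32.9 52.5 13.1]
```

```bash
cat >> go.py <<'E'
H=np.array([-np.sin(p[2]),np.cos(p[2]),0]);Zv=np.array([0,0,1.])
def seat(alpha,g=10,h=56,tip=(80,0),dx=0):
    a=np.radians(alpha);v=np.array([-(80-g),h])
    o=np.array([v[0]*np.cos(a)-v[1]*np.sin(a), v[0]*np.sin(a)+v[1]*np.cos(a)])
    return D((dx,tip[0],tip[1]))+H*o[0]/1e3+Zv*o[1]/1e3
E
python3 - <<'E'
from go import *
print(seat(30),D((0,10,56)))
delta(seat(0)+Zv*.008,np.degrees(p[2]))
for a in (5,10,15,20,25,30):
    d=seat(a)-seat(a-5);print(a,(d@H*1e3).round(1),(d[2]*1e3).round(1))
E
```

```text
[0.59760853 0.14465933 0.13849742] [0.59760853 0.14465933 0.13849742]
tcp target [0.5938 0.1629 0.17  ] now [0.5937 0.1607 0.2347] ang 11.5 turn -0.2 clk 16.05 w 0.149 F [ 0.5 -0.1 -4.8]
tool delta now mm [ 0.6  1.4 64.7]
after turn mm [ 2.2  0.6 64.7]
5 -4.6 -6.3
10 -4.0 -6.7
15 -3.4 -7.0
20 -2.8 -7.3
25 -2.2 -7.5
30 -1.5 -7.7
```

```bash
python3 -m inch '[[[1,1,0,25,0],[1,1,0,25,0],[1,0,0,12,0],[1,0,0,0,0]]]' 25; python3 - <<'E'
from go import *
delta(seat(0)+Zv*.003,np.degrees(p[2]))
c=cam('wrist');cv2.imwrite('pics/w9.png',c['f']);c=cam('side');save(c,'s9.png',145,190,310,360,4)
E
```

```text
clock: 16.45
position: [0.5972, 0.1589, 0.1772]
ee_rot: [-1.984, -2.415, -0.017]
force: [0.4, 0.1, -4.0]
width: 0.152
tcp target [0.5938 0.1629 0.165 ] now [0.5972 0.1589 0.1772] ang 11.2 turn -0.5 clk 16.45 w 0.152 F [ 0.4  0.1 -4. ]
tool delta now mm [ 4.4 -2.5 12.3]
after turn mm [ 4.6 -2.5 12.2]
```

View pics/w9.png

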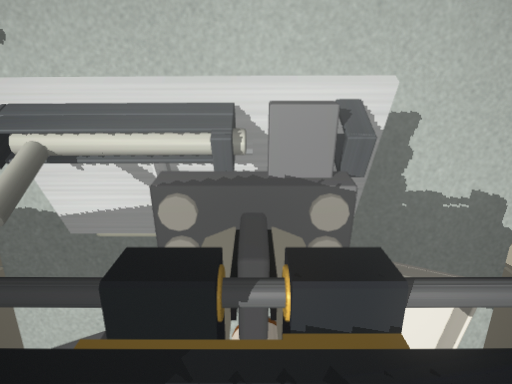

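View pics/s9.png

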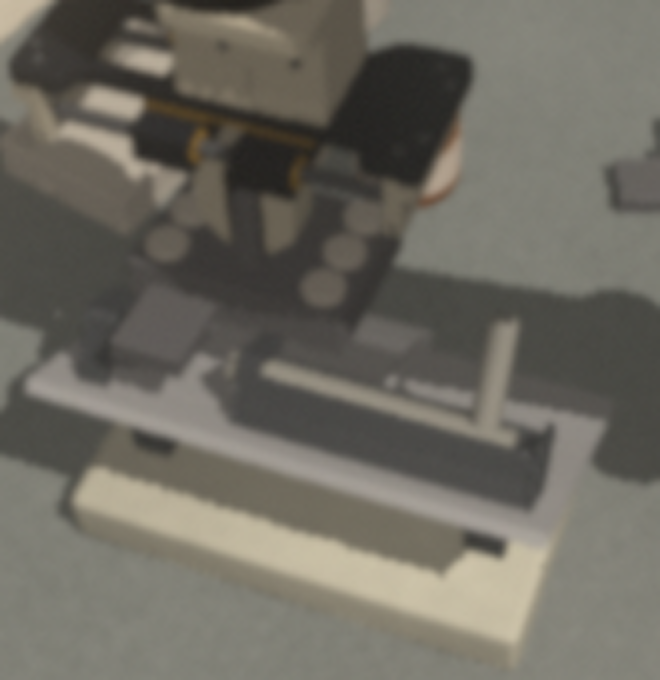

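```bash
python3 - <<'E'
from go import *
for a,t in((0,74),(8,74),(16,74),(24,75),(30,80)):
    print(a);delta(seat(a,tip=(t,0)),np.degrees(p[2]))
c=cam('wrist');s=arm.observe();t=s["position"]
T=R.from_rotvec(s["ee_rot"]).as_matrix()
for uv in((268,101),(338,101),(268,178),(333,178)):
    q=onz(c,uv,t[2]-.025);print(((q-t)@T*1e3).round(1))
E
```

```text
0
tcp target [0.5949 0.1578 0.159 ] now [0.5969 0.1597 0.1775] ang 11.2 turn -0.4 clk 16.55 w 0.15 F [-0.2 -5.3 -1.2]
tool delta now mm [-1.9 -2.3 18.5]
after turn mm [-1.5 -2.3 18.5]
8
tcp target [0.5963 0.1508 0.1487] now [0.5969 0.1597 0.1775] ang 11.2 turn -0.4 clk 16.55 w 0.15 F [-0.2 -5.3 -1.2]
tool delta now mm [-9.2 -2.2 28.6]
after turn mm [-8.6 -2.3 28.8]
16
tcp target [0.5975 0.1453 0.1375] now [0.5969 0.1597 0.1775] ang 11.2 turn -0.4 clk 16.55 w 0.15 F [-0.2 -5.3 -1.2]
tool delta now mm [-15.   -2.2  39.7]
after turn mm [-14.2  -2.3  40. ]
24
tcp target [0.5981 0.1423 0.1262] now [0.5969 0.1597 0.1775] ang 11.2 turn -0.4 clk 16.55 w 0.15 F [-0.2 -5.3 -1.2]
tool delta now mm [-18.4  -2.1  50.9]
after turn mm [-17.3  -2.3  51.3]
30
tcp target [0.5976 0.1447 0.1195] now [0.5969 0.1597 0.1775] ang 11.2 turn -0.4 clk 16.55 w 0.15 F [-0.2 -5.3 -1.2]
tool delta now mm [-16.1  -2.1  57.7]
after turn mm [-14.9  -2.3  58. ]
[72.3  9.  26.4]
[72.3 46.7 26.4]
[29.4  9.5 25.6]
[29.4 46.8 25.5]
```

```bash
python3 - <<'E'
from go import *
c=cam('wrist');s=arm.observe();print(s["force"],s["position"])
def hit(c,uv,ax,val):
    o,d=ray(c,uv);o=Rm.T@(o-D((0,0,0)));d=Rm.T@d;return (o+d*(val/1e3-o[ax])/d[ax])*1e3
# keeper back foot in w9: top-left corner (336,102)->foot ; knob check
save(c,"w10z.png",90,60,410,250,2.5)
print("keeper back edge top-left",hit(c,(337,102),1,81))
print("barrel back foot right",hit(c,(235,104),1,79))
print(proj(c,[D((54,81,39)),D((54,81,0)),D((54,81,14)),D((-8,79,0)),D((-8,79,14)),D((-8,79,37))]).round(0))
E
```

```text
[ 0.45386165 -6.44994181 -1.05295456] [0.59680667 0.1598469  0.17739823]
keeper back edge top-left [54.07710819 81.          6.18046887]
barrel back foot right [-7.44232153 79.          4.38705497]
[[348. 135.]
 [335.  97.]
 [339. 109.]
 [234. 100.]
 [233. 113.]
 [232. 137.]]
```

View pics/w10z.png

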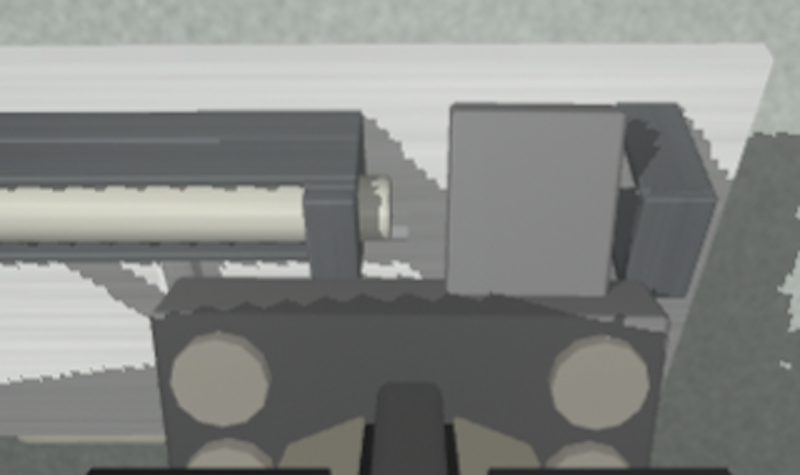

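```bash
python3 -m inch '[[[1,0,0,-8,0],[1,-9,-1,-2,0],[1,-9,-1,0,0],[1,0,0,0,0]]]' 25; python3 - <<'E'
from go import *
for a,t in((10,73),(10,76),(20,78),(30,80)):
    print(a);delta(seat(a,tip=(t,0)),np.degrees(p[2]))
c=cam('wrist');cv2.imwrite('pics/w11.png',c['f']);c=cam('side');save(c,'s11.png',145,190,310,360,4);c=cam('scene');save(c,'c11.png',280,100,410,250,4)
E
```

```text
clock: 17.05
position: [0.5977, 0.1433, 0.1881]
ee_rot: [-1.976, -2.417, -0.02]
force: [-0.6, 0.1, -4.3]
width: 0.152
10
tcp target [0.5968 0.1485 0.1455] now [0.5977 0.1433 0.1881] ang 11.5 turn -0.2 clk 17.05 w 0.152 F [-0.6  0.1 -4.3]
tool delta now mm [ 4.3  0.3 42.7]
after turn mm [ 5.3  0.2 42.6]
10
tcp target [0.5963 0.151  0.147 ] now [0.5977 0.1433 0.1881] ang 11.5 turn -0.2 clk 17.05 w 0.152 F [-0.6  0.1 -4.3]
tool delta now mm [ 6.9  0.3 41.2]
after turn mm [ 7.9  0.2 41.1]
20
tcp target [0.5972 0.1466 0.1337] now [0.5977 0.1433 0.1881] ang 11.5 turn -0.2 clk 17.05 w 0.152 F [-0.6  0.1 -4.3]
tool delta now mm [ 2.1  0.3 54.4]
after turn mm [ 3.4  0.2 54.4]
30
tcp target [0.5976 0.1447 0.1195] now [0.5977 0.1433 0.1881] ang 11.5 turn -0.2 clk 17.05 w 0.152 F [-0.6  0.1 -4.3]
tool delta now mm [-0.2  0.4 68.6]
after turn mm [ 1.4  0.2 68.6]
```

View pics/w11.png

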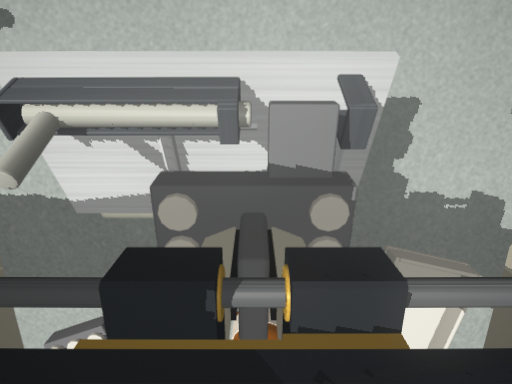

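View pics/s11.png

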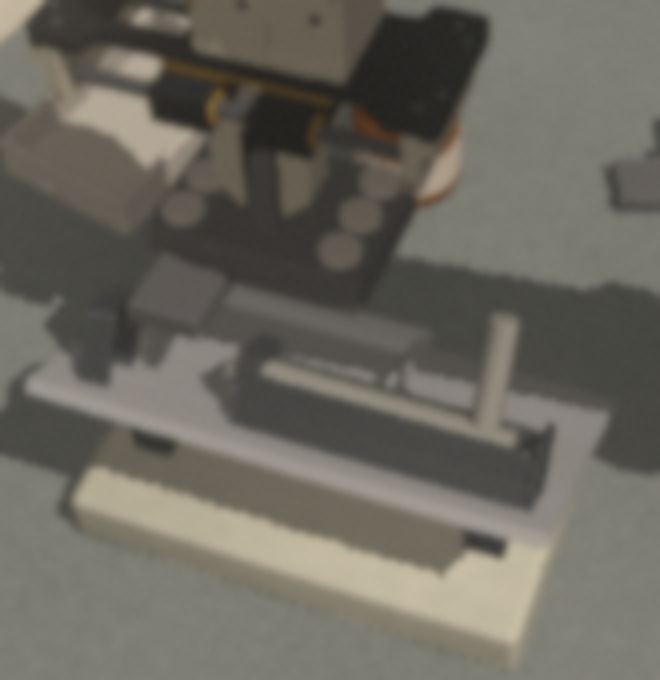

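View pics/c11.png

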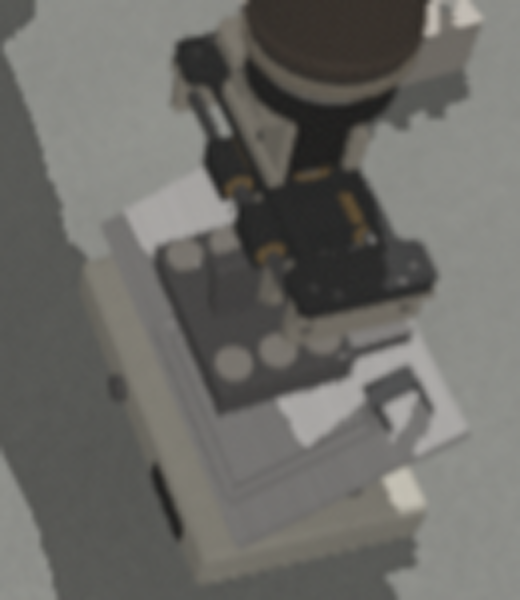

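```bash
python3 - <<'E'
from go import *
cs=cam("scene");ci=cam("side");t=arm.observe()["position"]
S=lambda u,v:(280+u/4-.4,100+v/4-.4);I=lambda u,v:(145+u/4-.4,190+v/4-.4)
for n,a,b in(("+x+y",(323,340),(182,210)),("-x-y",(185,255),(378,180)),("+x0",(278,350),(205,178)),("-x0",(225,240),(360,215))):
    q,e=tri(cs,S(*a),ci,I(*b));r=q-t;print(n,"x",(r@Rm[:,0]*1e3).round(1),"h",(r@H*1e3).round(1),"z",(r[2]*1e3).round(1),"err",(e*1e3).round(1))
E
```

```text
+x+y x 40.4 h 16.5 z -7.4 err 0.2
-x-y x -39.3 h -35.3 z -12.1 err 0.3
+x0 x 39.4 h -8.7 z -10.2 err 1.9
-x0 x -40.8 h -9.8 z -9.0 err 2.3
```

```bash
python3 - <<'E'
from go import *
for a,t in((5,72),(12,74),(18,77),(24,79),(30,80)):
    print(a);delta(seat(a,g=11,h=57,tip=(t,0)),np.degrees(p[2]))
E
```

```text
5
tcp target [0.596  0.1525 0.1528] now [0.5975 0.1453 0.1876] ang 11.6 turn -0.1 clk 17.3 w 0.15 F [-0.1 -0.6 -3.9]
tool delta now mm [ 6.5  0.1 35. ]
after turn mm [ 7.3  0.  34.8]
12
tcp target [0.5968 0.1487 0.1444] now [0.5975 0.1453 0.1876] ang 11.6 turn -0.1 clk 17.3 w 0.15 F [-0.1 -0.6 -3.9]
tool delta now mm [ 2.4  0.1 43.2]
after turn mm [ 3.4  0.  43.2]
18
tcp target [0.597  0.1474 0.1374] now [0.5975 0.1453 0.1876] ang 11.6 turn -0.1 clk 17.3 w 0.15 F [-0.1 -0.6 -3.9]
tool delta now mm [ 0.9  0.2 50.2]
after turn mm [ 2.1  0.  50.2]
24
tcp target [0.5973 0.1462 0.1295] now [0.5975 0.1453 0.1876] ang 11.6 turn -0.1 clk 17.3 w 0.15 F [-0.1 -0.6 -3.9]
tool delta now mm [-0.5  0.2 58.1]
after turn mm [ 0.9  0.  58.1]
30
tcp target [0.5975 0.145  0.1209] now [0.5975 0.1453 0.1876] ang 11.6 turn -0.1 clk 17.3 w 0.15 F [-0.1 -0.6 -3.9]
tool delta now mm [-1.9  0.2 66.7]
after turn mm [-0.3  0.  66.7]
```

```bash
python3 -m inch '[[[1,3,-2,15,0],[1,2,-2,12,0],[1,0,0,5,0],[1,0,0,0,0]]]' 25; python3 - <<'E'
from go import *
for a,t in((5,72),(12,74),(30,80)):
    print(a);delta(seat(a,g=11,h=57,tip=(t,0)),np.degrees(p[2]))
c=cam('wrist');cv2.imwrite('pics/w12.png',c['f']);c=cam('side');save(c,'s12.png',145,190,310,360,4)
E
```

```text
clock: 17.7
position: [0.592, 0.1514, 0.1542]
ee_rot: [-1.971, -2.42, -0.02]
force: [-0.1, -0.3, -4.3]
width: 0.15
5
tcp target [0.596  0.1525 0.1528] now [0.592  0.1514 0.1542] ang 11.7 turn 0.0 clk 17.7 w 0.15 F [-0.1 -0.3 -4.3]
tool delta now mm [0.2 4.1 1.4]
after turn mm [0.3 4.1 1.4]
12
tcp target [0.5968 0.1487 0.1444] now [0.592  0.1514 0.1542] ang 11.7 turn 0.0 clk 17.7 w 0.15 F [-0.1 -0.3 -4.3]
tool delta now mm [-3.9  4.1  9.6]
after turn mm [-3.6  4.1  9.7]
30
tcp target [0.5975 0.145  0.1209] now [0.592  0.1514 0.1542] ang 11.7 turn 0.0 clk 17.7 w 0.15 F [-0.1 -0.3 -4.3]
tool delta now mm [-8.2  4.2 33.1]
after turn mm [-7.4  4.1 33.3]
```

View pics/w12.png

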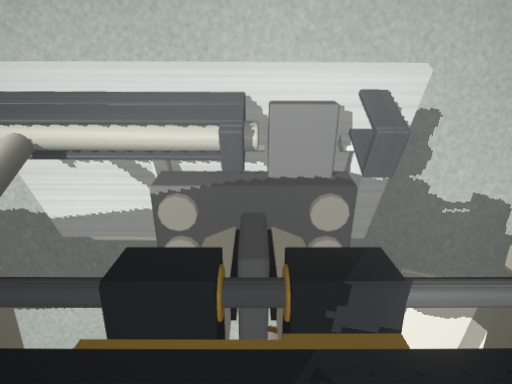

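View pics/s12.png

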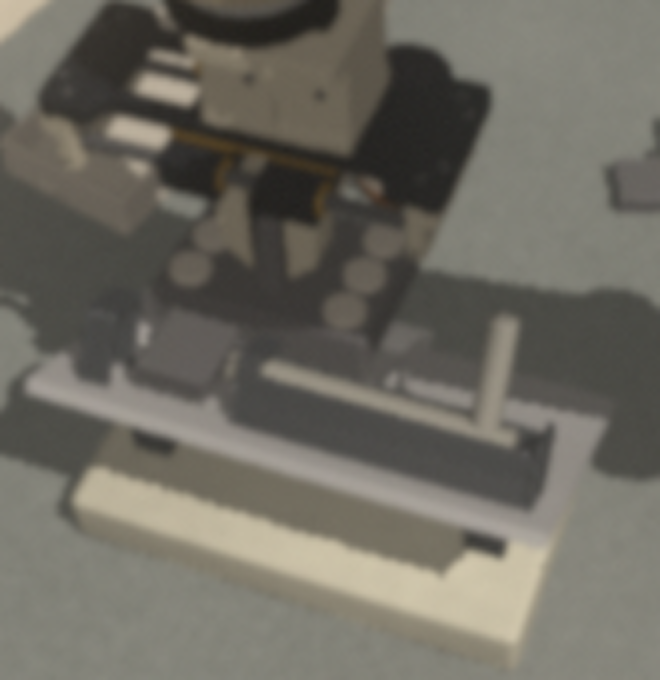

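```bash
python3 -m inch '[[[1,0,4,0,0],[1,-2,0,4,0],[1,-2,0,5,0],[1,0,0,0,0]]]' 25; python3 - <<'E'
from go import *
for a,t in((12,74),(18,77),(24,79),(30,80)):
    print(a);delta(seat(a,g=11,h=57,tip=(t,0)),np.degrees(p[2]))
E
```

```text
clock: 18.2
position: [0.599, 0.1478, 0.1466]
ee_rot: [-1.973, -2.421, -0.024]
force: [0.3, -1.1, -4.6]
width: 0.151
12
tcp target [0.5968 0.1487 0.1444] now [0.599  0.1478 0.1466] ang 11.6 turn -0.0 clk 18.2 w 0.151 F [ 0.3 -1.1 -4.6]
tool delta now mm [ 1.3 -2.   2.2]
after turn mm [ 1.3 -2.   2.2]
18
tcp target [0.597  0.1474 0.1374] now [0.599  0.1478 0.1466] ang 11.6 turn -0.0 clk 18.2 w 0.151 F [ 0.3 -1.1 -4.6]
tool delta now mm [-0.2 -2.   9.2]
after turn mm [ 0.  -2.   9.2]
24
tcp target [0.5973 0.1462 0.1295] now [0.599  0.1478 0.1466] ang 11.6 turn -0.0 clk 18.2 w 0.151 F [ 0.3 -1.1 -4.6]
tool delta now mm [-1.6 -2.  17. ]
after turn mm [-1.2 -2.  17.1]
30
tcp target [0.5975 0.145  0.1209] now [0.599  0.1478 0.1466] ang 11.6 turn -0.0 clk 18.2 w 0.151 F [ 0.3 -1.1 -4.6]
tool delta now mm [-3.  -2.  25.6]
after turn mm [-2.4 -2.  25.7]
```

```bash
python3 -m inch '[[[1,0,-2,3,0],[1,0,-1,4,0],[1,0,0,3,0],[1,0,0,0,0]]]' 25; python3 - <<'E'
from go import *
for a,t in((18,77),(30,80)):
    print(a);delta(seat(a,g=11,h=57,tip=(t,0)),np.degrees(p[2]))
c=cam('wrist');cv2.imwrite('pics/w13.png',c['f']);c=cam('side');save(c,'s13.png',145,190,310,360,4);c=cam('scene');save(c,'c13.png',280,100,410,250,4)
E
```

```text
clock: 18.6
position: [0.598, 0.1445, 0.1377]
ee_rot: [-1.98, -2.421, -0.027]
force: [0.1, -0.0, -2.5]
width: 0.149
18
tcp target [0.597  0.1474 0.1374] now [0.598  0.1445 0.1377] ang 11.4 turn -0.2 clk 18.6 w 0.149 F [ 0.1 -0.  -2.5]
tool delta now mm [ 3.  -0.3  0.4]
after turn mm [ 3.  -0.3  0.3]
30
tcp target [0.5975 0.145  0.1209] now [0.598  0.1445 0.1377] ang 11.4 turn -0.2 clk 18.6 w 0.149 F [ 0.1 -0.  -2.5]
tool delta now mm [ 0.2 -0.4 16.8]
after turn mm [ 0.6 -0.3 16.8]
```

View pics/w13.png

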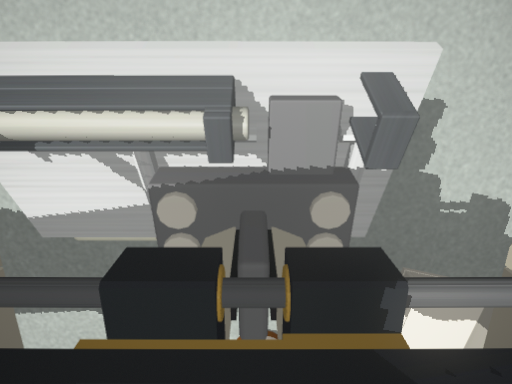

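View pics/s13.png

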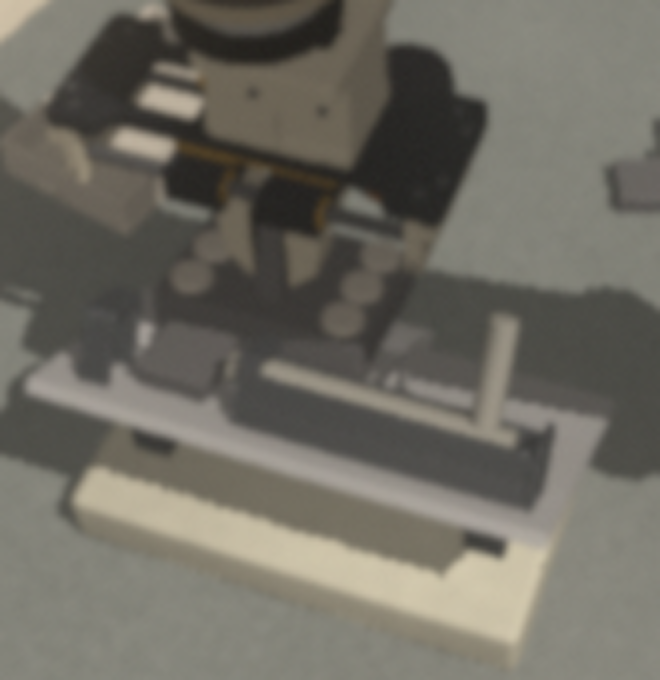

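View pics/c13.png

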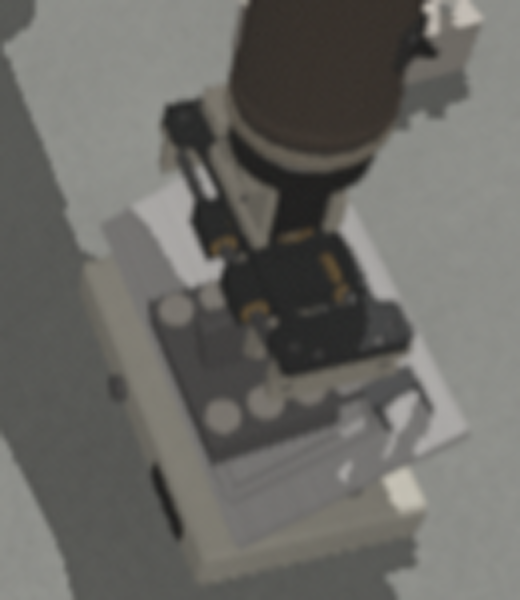

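```bash
python3 -m inch '[[[1,2,0,2,0],[1,0,0,4,0],[1,0,0,3,0],[1,0,0,0,0]]]' 20; python3 - <<'E'
from go import *
for a,t in((24,79),(30,80)):
    print(a);delta(seat(a,g=11,h=57,tip=(t,0)),np.degrees(p[2]))
E
```

```text
clock: 19.15
position: [0.5982, 0.142, 0.1297]
ee_rot: [-1.986, -2.422, -0.022]
force: [0.1, -2.0, -1.9]
width: 0.151
24
tcp target [0.5973 0.1462 0.1295] now [0.5982 0.142  0.1297] ang 11.3 turn -0.4 clk 19.15 w 0.151 F [ 0.1 -2.  -1.9]
tool delta now mm [ 4.2 -0.1  0.2]
after turn mm [ 4.2 -0.   0.2]
30
tcp target [0.5975 0.145  0.1209] now [0.5982 0.142  0.1297] ang 11.3 turn -0.4 clk 19.15 w 0.151 F [ 0.1 -2.  -1.9]
tool delta now mm [ 2.9 -0.1  8.9]
after turn mm [ 3.1 -0.   8.8]
```

```bash
python3 -m inch '[[[1,4,0,0,0],[1,2,0,3,0],[1,0,0,3,0],[1,0,0,0,0]]]' 15; python3 - <<'E'
from go import *
delta(seat(30,g=11,h=57,tip=(80,0)),np.degrees(p[2]))
c=cam('wrist');cv2.imwrite('pics/w14.png',c['f']);c=cam('side');save(c,'s14.png',145,190,310,360,4);c=cam('scene');save(c,'c14.png',280,100,410,250,4)
E
```

```text
clock: 19.55
position: [0.5982, 0.1427, 0.1248]
ee_rot: [-1.995, -2.422, -0.017]
force: [1.4, -2.5, -3.8]
width: 0.152
tcp target [0.5975 0.145  0.1209] now [0.5982 0.1427 0.1248] ang 11.0 turn -0.6 clk 19.55 w 0.152 F [ 1.4 -2.5 -3.8]
tool delta now mm [ 2.4 -0.2  3.9]
after turn mm [ 2.4 -0.2  3.9]
```

View pics/w14.png

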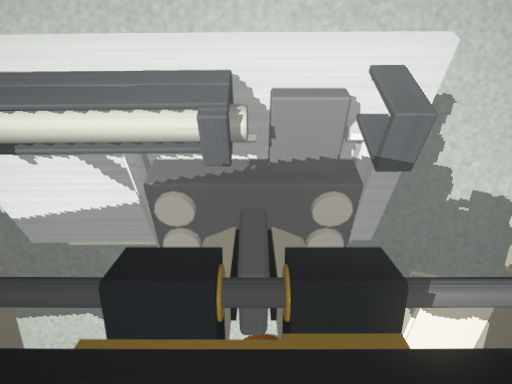

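View pics/s14.png

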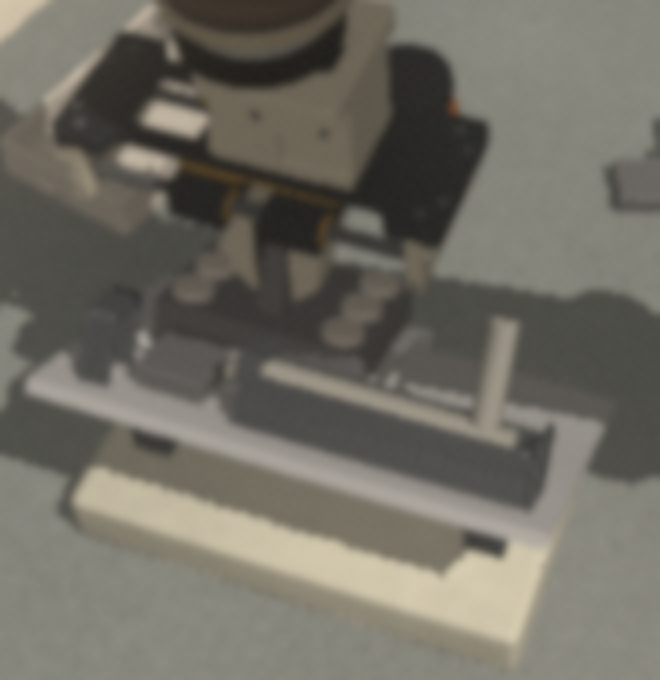

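View pics/c14.png

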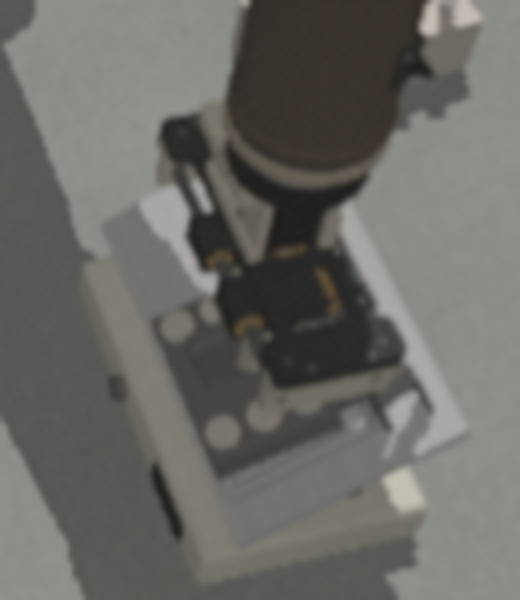

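```bash
python3 -m inch '[[[1,2,0,2,0.5],[1,1,0,3,0],[1,0,0,2,0],[1,0,0,0,0]]]' 12; python3 - <<'E'
from go import *
delta(seat(30,g=11,h=57,tip=(80,0)),np.degrees(p[2]))
E
```

```text
clock: 20.1
position: [0.5978, 0.1453, 0.1214]
ee_rot: [-2.006, -2.412, -0.02]
force: [0.1, 0.0, -4.2]
width: 0.154
tcp target [0.5975 0.145  0.1209] now [0.5978 0.1453 0.1214] ang 10.5 turn -1.2 clk 20.1 w 0.154 F [ 0.1  0.  -4.2]
tool delta now mm [-0.2 -0.4  0.5]
after turn mm [-0.2 -0.4  0.6]
```

```bash
python3 -m inch '[[[1,0,0,2,-1],[1,0,0,2,0],[1,0,0,0,0]]]' 12; python3 - <<'E'
from go import *
delta(seat(30,g=11,h=57,tip=(80,0)),np.degrees(p[2]))
c=cam('wrist');cv2.imwrite('pics/w15.png',c['f']);c=cam('side');save(c,'s15.png',165,230,275,320,7)
E
```

```text
clock: 20.4
position: [0.5982, 0.1461, 0.1202]
ee_rot: [-1.982, -2.431, -0.024]
force: [0.6, -1.2, -3.3]
width: 0.153
tcp target [0.5975 0.145  0.1209] now [0.5982 0.1461 0.1202] ang 11.6 turn -0.0 clk 20.4 w 0.153 F [ 0.6 -1.2 -3.3]
tool delta now mm [-0.9 -0.8 -0.7]
after turn mm [-1.  -0.8 -0.6]
```

View pics/w15.png

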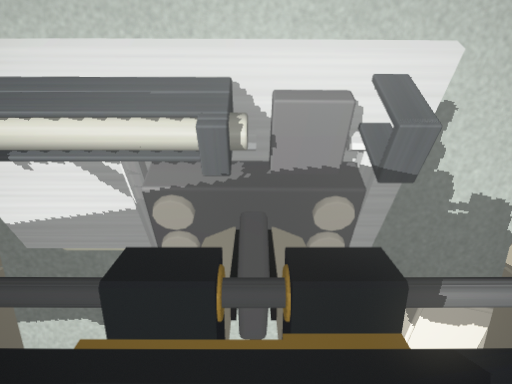

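View pics/s15.png

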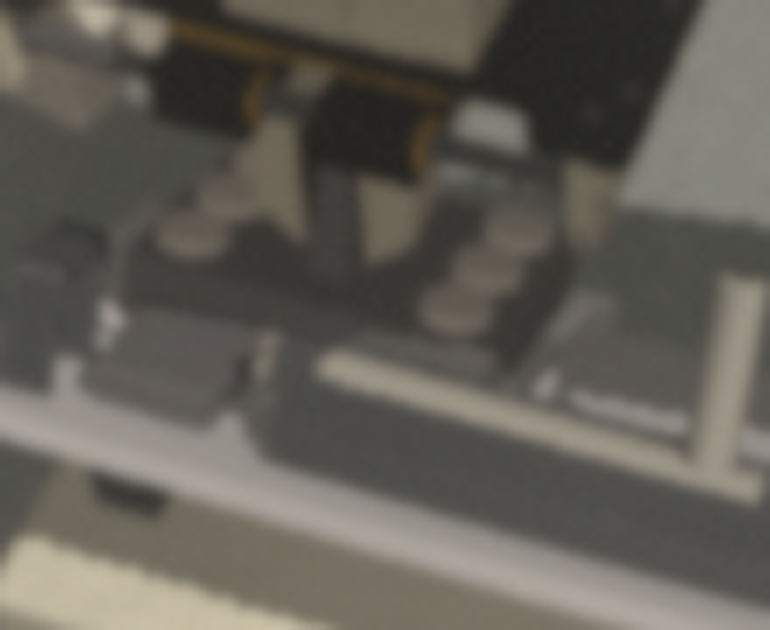

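```bash
python3 - <<'E'
from go import *
c=cam('side');cw=cam('wrist')
L=[(40,26,29),(-40,26,29),(-40,0,29),(-40,-26,29),(40,0,29),(8,80,12),(44,80,12),(8,80,0),(44,80,0),(-55,40,24),(-55,40,0)]
for P in L: print(P,((proj(c,D(P))[0]-[165,230]+.5)*7).round(0),proj(cw,D(P))[0].round(0))
save(c,'s16.png',165,230,275,320,7,proj(c,[D(P) for P in L]))
im=cw['f'].copy()
for q in proj(cw,[D(P) for P in L]):cv2.circle(im,tuple(int(round(v)) for v in q),2,(0,0,255),-1)
cv2.imwrite('pics/w16.png',im)
E
```

```text
(40, 26, 29) [188. 249.] [330. 200.]
(-40, 26, 29) [453. 323.] [168. 201.]
(-40, 0, 29) [484. 290.] [177. 232.]
(-40, -26, 29) [514. 259.] [184. 257.]
(40, 0, 29) [226. 219.] [322. 231.]
(8, 80, 12) [204. 407.] [268.  83.]
(44, 80, 12) [ 82. 370.] [355.  83.]
(8, 80, 0) [199. 448.] [267.  69.]
(44, 80, 0) [ 77. 411.] [349.  69.]
(-55, 40, 24) [484. 373.] [133. 174.]
(-55, 40, 0) [472. 452.] [144. 142.]
```

View pics/s16.png

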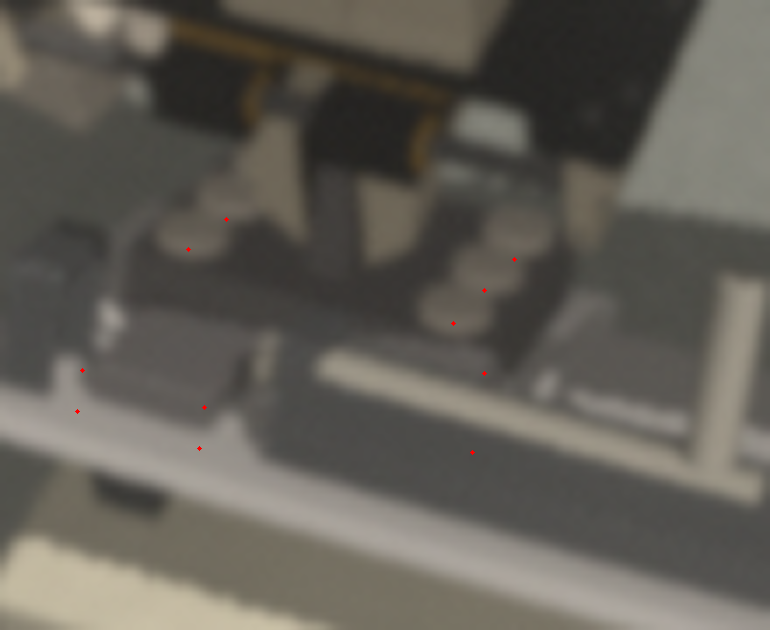

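View pics/w16.png

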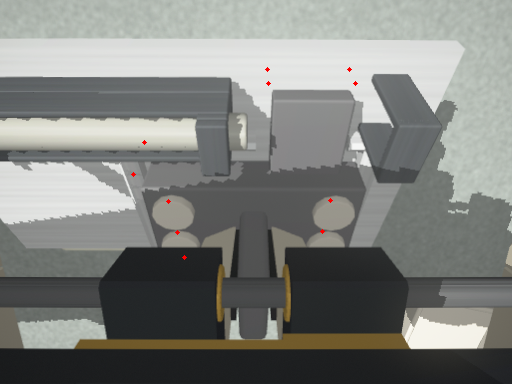

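```bash
python3 -m inch '[[[1,3,-1,-1,0],[1,3,0,0,0],[1,0,-1,3,0],[1,0,0,3,0],[1,0,0,0,0]]]' 12; python3 - <<'E'
from go import *
delta(seat(30,g=11,h=57,tip=(80,0)),np.degrees(p[2]))
c=cam('side');cw=cam('wrist')
L=[(40,26,29),(-40,26,29),(-40,0,29),(-40,-26,29),(40,0,29),(8,80,12),(44,80,12)]
save(c,'s17.png',165,230,275,320,7,proj(c,[D(P) for P in L]))
im=cw['f'].copy()
for q in proj(cw,[D(P) for P in L]):cv2.circle(im,tuple(int(round(v)) for v in q),2,(0,0,255),-1)
cv2.imwrite('pics/w17.png',im)
E
```

```text
clock: 21.1
position: [0.5976, 0.1491, 0.1149]
ee_rot: [1.987, 2.431, 0.024]
force: [0.3, -2.1, 2.3]
width: 0.155
tcp target [0.5975 0.145  0.1209] now [0.5976 0.1491 0.1149] ang 11.5 turn -0.2 clk 21.1 w 0.155 F [ 0.3 -2.1  2.3]
tool delta now mm [-3.9 -0.8 -6. ]
after turn mm [-4.  -0.9 -6. ]
```

View pics/s17.png

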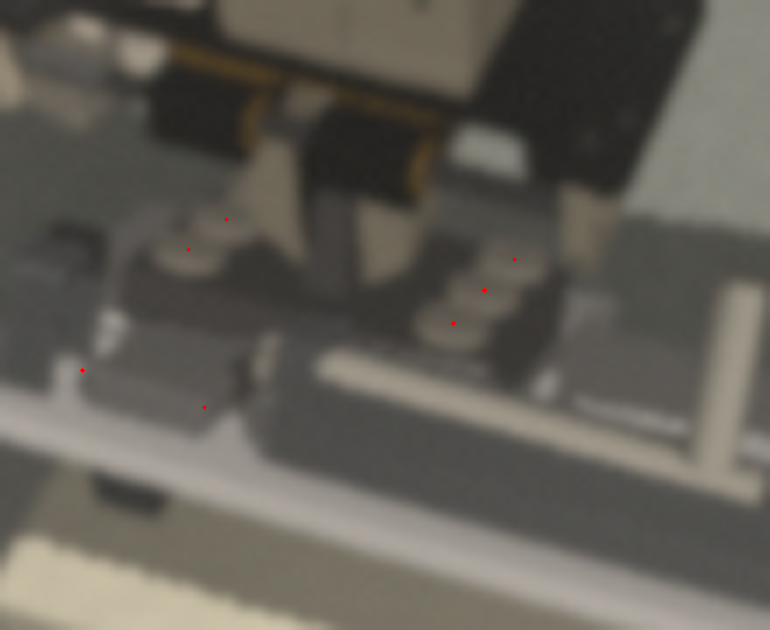

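View pics/w17.png

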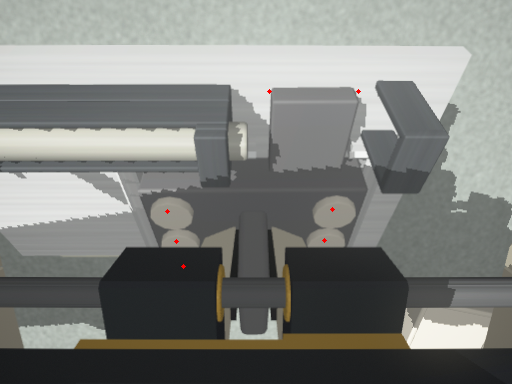

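```bash
python3 -m inch '[[[0.7,0,0,0,0],[0.7,0,0,0,0],[0.7,0,0,0,0],[0.7,0,0,0,0]]]' 12; python3 - <<'E'
from go import *
delta(seat(30,g=11,h=57,tip=(80,0)),np.degrees(p[2]))
c=cam('side')
L=[(40,26,29),(-40,26,29),(-40,0,29),(-40,-26,29),(40,0,29),(8,80,12),(44,80,12)]
save(c,'s18.png',165,230,275,320,7,proj(c,[D(P) for P in L]))
E
```

```text
clock: 21.6
position: [0.5963, 0.1518, 0.1144]
ee_rot: [-1.984, -2.434, -0.025]
force: [0.6, 0.3, -0.4]
width: 0.297
tcp target [0.5975 0.145  0.1209] now [0.5963 0.1518 0.1144] ang 11.6 turn -0.0 clk 21.6 w 0.297 F [ 0.6  0.3 -0.4]
tool delta now mm [-6.8 -0.  -6.6]
after turn mm [-6.9 -0.1 -6.5]
```

View pics/s18.png

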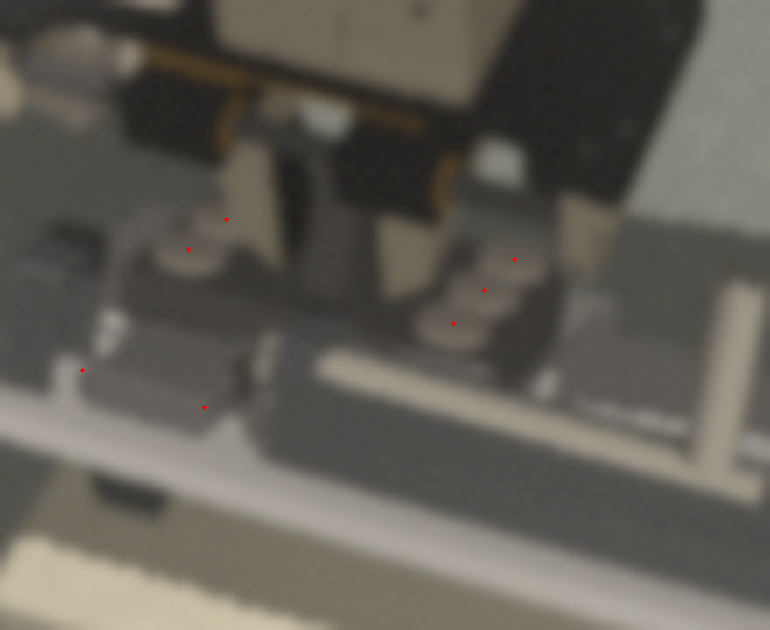

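```bash
python3 -m inch '[[[0.7,0,0,-10,0],[0.7,0,0,-20,0],[0.7,0,0,-30,0],[0.7,0,0,-30,0],[0.3,0,0,-30,0],[0,0,0,-20,0],[0,0,0,0,0]]]' 12; python3 - <<'E'
from go import *
delta(D((-125,66,62))+Zv*.06,np.degrees(p[2]))
cw=cam('wrist')
L=[(40,26,29),(-40,26,29),(-40,0,29),(-40,-26,29),(40,0,29),(8,80,12),(44,80,12),(-125,66,82),(0,25,68),(0,-25,68)]
save(cw,'w19.png',60,30,450,250,2,proj(cw,[D(P) for P in L]))
c=cam('side');save(c,'s19.png',145,230,310,360,4.6,proj(c,[D(P) for P in L]))
c=cam('scene');save(c,'c19.png',290,110,410,250,4.2,proj(c,[D(P) for P in L]))
E
```

```text
clock: 22.35
position: [0.5945, 0.1492, 0.2633]
ee_rot: [-1.985, -2.432, -0.024]
force: [0.5, -0.0, -0.5]
width: 0.513
tcp target [0.466  0.164  0.2127] now [0.5945 0.1492 0.2633] ang 11.6 turn -0.1 clk 22.35 w 0.513 F [ 0.5 -0.  -0.5]
tool delta now mm [  39.6 -123.4   49.7]
after turn mm [  40.4 -122.8   50.6]
```

View pics/w19.png

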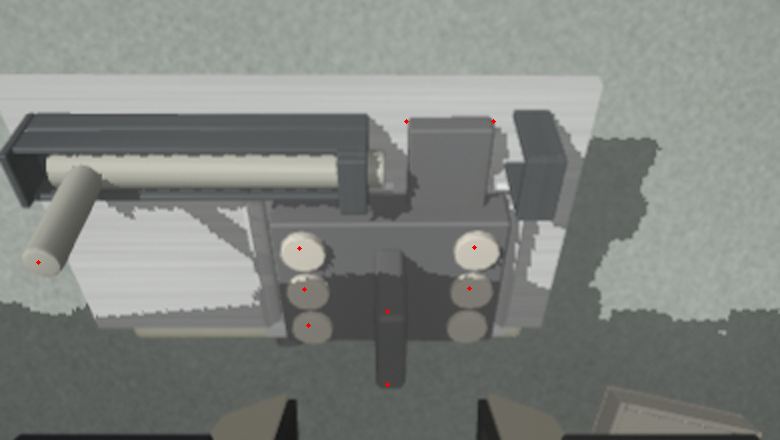

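View pics/s19.png

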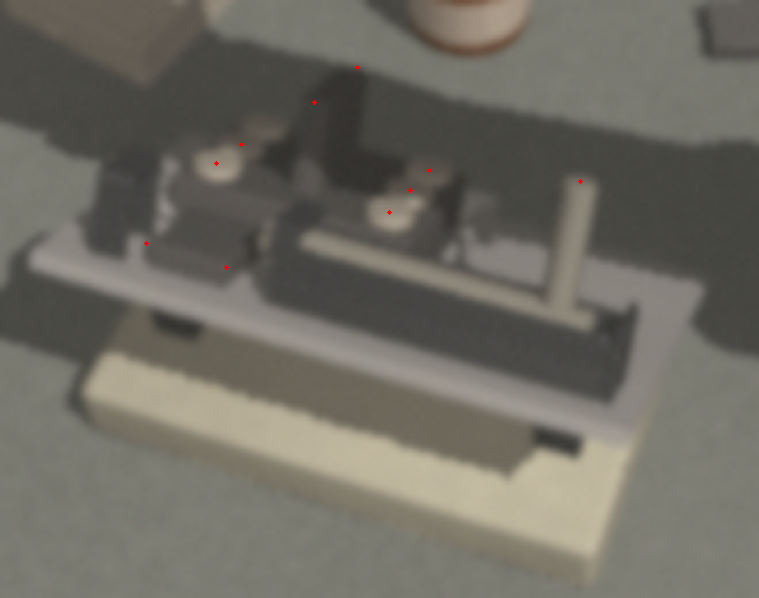

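View pics/c19.png

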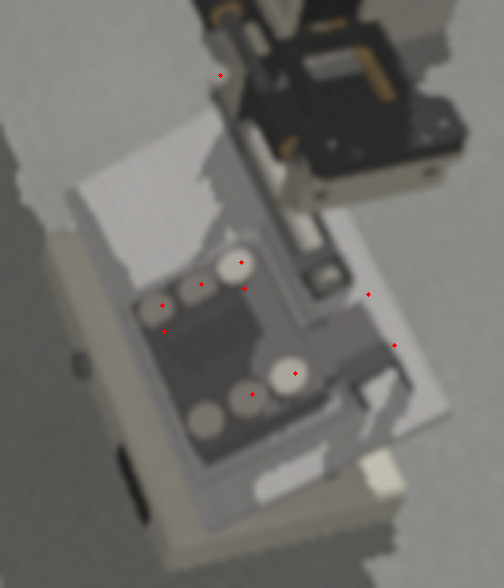

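```bash
python3 -m inch '[[[0,10,-30,0,0],[0,12,-40,0,0],[0,12,-36,0,0],[0,5,-15,0,0],[0,0,0,0,0]]]' 20; python3 - <<'E'
from go import *
delta(D((-125,66,62)),np.degrees(p[2]))
E
```

```text
clock: 23.0
position: [0.4583, 0.1626, 0.2523]
ee_rot: [-1.98, -2.428, 0.002]
force: [0.8, 1.0, 0.4]
width: 0.992
tcp target [0.466  0.164  0.1527] now [0.4583 0.1626 0.2523] ang 11.6 turn -0.0 clk 23.0 w 0.992 F [0.8 1.  0.4]
tool delta now mm [-0.7  8.4 99.5]
after turn mm [-0.2  7.8 99.6]
```

```bash
python3 -m inch '[[[0,0,3,35,0],[0,0,2,35,0],[0,0,0,18,0],[0,0,0,0,0]]]' 20; python3 - <<'E'
from go import *
delta(D((-125,66,62)),np.degrees(p[2]))
E
```

```text
clock: 23.4
position: [0.4639, 0.1646, 0.1601]
ee_rot: [-1.978, -2.431, 0.002]
force: [0.0, 0.3, 0.4]
width: 1.0
tcp target [0.466  0.164  0.1527] now [0.4639 0.1646 0.1601] ang 11.7 turn 0.1 clk 23.4 w 1.0 F [0.  0.3 0.4]
tool delta now mm [-1.1  1.9  7.4]
after turn mm [-1.1  1.9  7.4]
```

```bash
python3 -m inch '[[[0,-1,2,5,0],[1,0,0,0,0],[1,0,0,0,0],[1,0,0,0,0],[1,0,0,0,0],[1,0,0,0,0],[1,0,0,0,0],[1,0,0,0,0],[1,0,0,0,0],[1,0,0,0,0],[1,0,0,0,0],[1,0,0,0,0]]]' 15; python3 - <<'E'
from go import *
delta(D((-125,66,62)),np.degrees(p[2]))
E
```

```text
clock: 24.6
position: [0.4687, 0.164, 0.1576]
ee_rot: [-1.98, -2.431, -0.003]
force: [0.0, -0.6, 2.0]
width: 0.146
tcp target [0.466  0.164  0.1527] now [0.4687 0.164  0.1576] ang 11.7 turn 0.0 clk 24.6 w 0.146 F [ 0.  -0.6  2. ]
tool delta now mm [ 0.5 -2.7  5. ]
after turn mm [ 0.6 -2.7  4.9]
```

Gripped. Slide toward home (75 mm), in stages.

```bash
python3 -m inch '[[[1,0,8,0,0],[1,0,10,0,0],[1,0,10,0,0],[1,0,10,0,0],[1,0,10,0,0]]]' 20; python3 - <<'E'
from go import *
delta(D((-50,66,62)),np.degrees(p[2]))
E
```

```text
clock: 25.1
position: [0.5181, 0.174, 0.1576]
ee_rot: [-1.979, -2.43, -0.001]
force: [-2.6, -1.4, 5.8]
width: 0.146
tcp target [0.5394 0.1791 0.1527] now [0.5181 0.174  0.1576] ang 11.7 turn 0.0 clk 25.1 w 0.146 F [-2.6 -1.4  5.8]
tool delta now mm [ 0.7 21.9  4.8]
after turn mm [ 0.7 21.9  4.9]
```

```bash
python3 -m inch '[[[1,0,8,0,0],[1,0,7,0,0],[1,0,5,0,0],[1,0,4,0,0]]]' 20; python3 - <<'E'
from go import *
delta(D((-50,66,62)),np.degrees(p[2]))
E
```

```text
clock: 25.5
position: [0.5387, 0.1782, 0.1571]
ee_rot: [-1.973, -2.421, 0.014]
force: [-30.4, -5.4, 35.0]
width: 0.151
tcp target [0.5394 0.1791 0.1527] now [0.5387 0.1782 0.1571] ang 11.7 turn -0.0 clk 25.5 w 0.151 F [-30.4  -5.4  35. ]
tool delta now mm [0.7 1.  4.4]
after turn mm [0.8 0.9 4.4]
```

```bash
python3 -m inch '[[[0.6,0,0,0,0],[0.6,0,0,0,0],[0.6,0,0,0,0],[0.5,0,0,-10,0],[0.5,0,0,-30,0],[0.5,0,0,-30,0],[0.5,0,0,-30,0],[0.5,0,0,0,0]]]' 20; python3 - <<'E'
from go import *
delta(D((-50,66,62)),np.degrees(p[2]))
cw=cam('wrist')
L=[(40,26,29),(-40,26,29),(-40,0,29),(-40,-26,29),(40,0,29),(8,80,12),(44,80,12),(-50,66,82),(0,25,68),(73,66,23)]
save(cw,'w20.png',60,30,450,250,2,proj(cw,[D(P) for P in L]))
c=cam('side');save(c,'s20.png',145,230,310,360,4.6,proj(c,[D(P) for P in L]))
E
```

```text
clock: 26.3
position: [0.5432, 0.1779, 0.2619]
ee_rot: [-1.975, -2.423, 0.015]
force: [0.1, 0.5, -0.1]
width: 0.5
tcp target [0.5394 0.1791 0.1527] now [0.5432 0.1779 0.2619] ang 11.6 turn -0.0 clk 26.3 w 0.5 F [ 0.1  0.5 -0.1]
tool delta now mm [  1.3  -1.5 109.2]
after turn mm [  2.   -3.4 109.2]
```

View pics/w20.png

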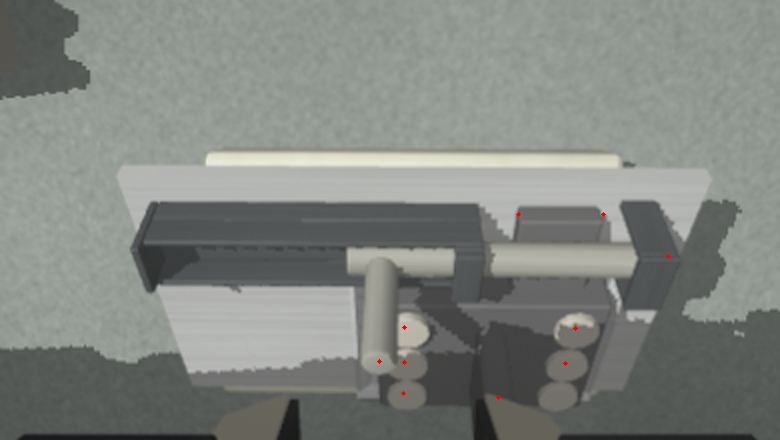

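View pics/s20.png

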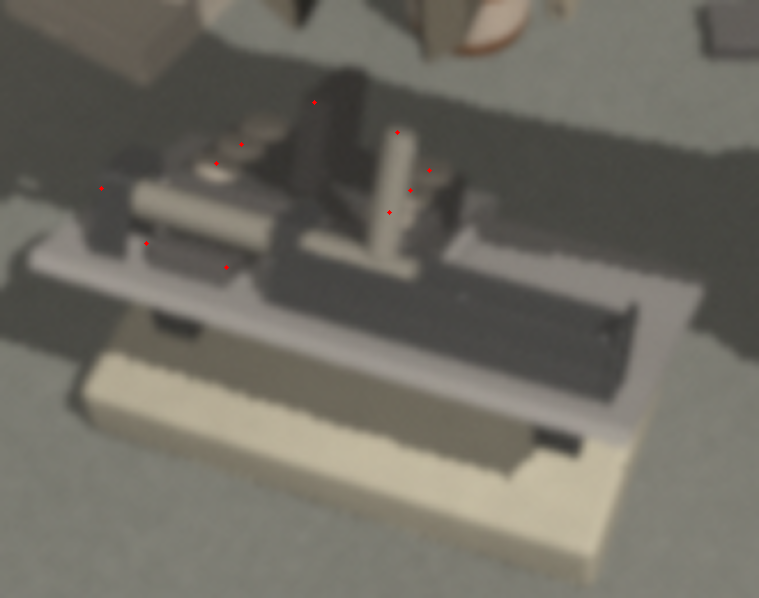

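```bash
python3 -m inch '[[[0.3,0,-20,-30,0],[0,0,-40,-30,0],[0,0,-40,0,0],[0,0,-40,0,0],[0,0,0,0,0],[0,0,0,0,0]]]' 20; python3 - <<'E'
from go import *
c=cam('scene');cv2.imwrite('pics/final_scene.png',c['f']);L=[(-50,66,82),(73,66,23),(73,66,31),(40,26,29),(40,0,29),(40,-26,29),(-40,-26,29)]
save(c,'c21.png',290,110,410,250,4.2,proj(c,[D(P) for P in L]));print(arm.observe()['clock'],arm.observe()['position'])
E
```

```text
clock: 27.0
position: [0.3993, 0.1495, 0.3185]
ee_rot: [-1.965, -2.423, 0.032]
force: [-0.9, -0.0, 0.9]
width: 0.971
27.05 [0.39941802 0.14903584 0.31835565]
```

View pics/final_scene.png

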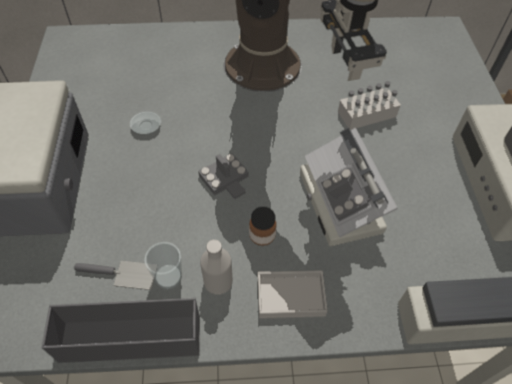

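View pics/c21.png

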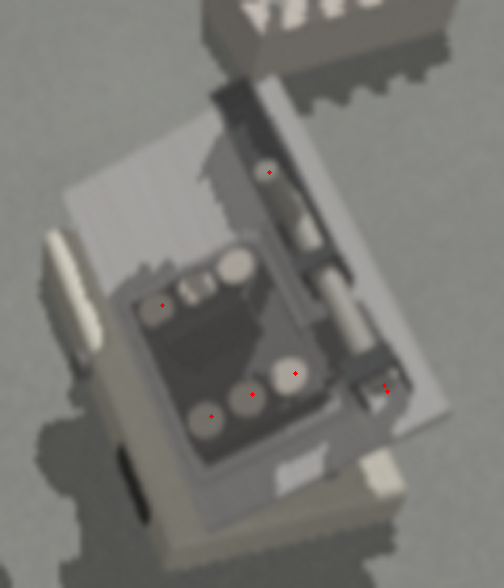

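```bash
python3 -c "
from cell import workorder
print(workorder.sign_off())"
```

```text
the job is handed in; nothing more can be done
None
```

The job is done and handed in, at about 27 s on the robot's clock. I drew the bolt back to its stop and lifted the carrier with the off-centre ear by its rib. I let it pivot in the grip onto the 30° pocket with its ear in the notch. Then I slid the bolt over the ear to its home stop and withdrew the arm clear.

**Final checks:**
- **Carrier:** all three camera views put its caps, rib and ear within about 1–2 mm of the computed seated pose. It sits slightly down-slope, inside the play.
- **Bolt:** the knob is within about 1 mm of fully home and the tip shows through the keeper. The gripper met about 30 N in x when it hit the stop.
- **Other things:** the spare carrier, bottle, beaker, jar and tray look unmoved in the last scene picture, compared by eye.

**What went wrong or disagreed:**
- On the first descent the carrier lightly touched the bolt's barrel, at about 6 N. I backed off and lowered it again further down-slope.
- The gripper travelled only 71.5 mm on the way home instead of 75 mm. The pictures agree with full travel. I put the gap down to the bolt being nudged slightly forward when I released it after drawing it back, plus some give in the grip.

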